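# Snap the retaining ring onto the coffee mill's spindle

### The job

Put the coffee mill back together: pinch the two upright ears of the steel spring ring towards each other so that the ring opens, lower it open over the mill's spindle, press the sprung washer with it gently down to its stop, and let the ring close into the groove so that it sits level there and keeps the washer down. Never press on the washer with more than 25 N, and leave the sugar canister, the espresso cup and the teaspoon where they are.

Things in the scene. Friction and masses are not known exactly. Their poses are not given: they have to be found in the camera images.
- mill: Lower part of a hand coffee mill, fixed to the worktop: dark wooden round housing 94 mm wide with a steel top 46 mm above the worktop, spindle pointing up. Origin: centre of its underside on the worktop, on the spindle axis; z up. All heights below are above the worktop and hold for the finest grind setting; a coarser setting raises spindle, washer and groove together by an unknown S, 0 to 20 mm.
- mill_top (a point): Centre of the housing's steel top, where the steel spindle rises (this point does not follow S). Spindle 21 mm in diameter with a tapered tip, 10 mm wide at the very end, 95 mm + S up. Its groove (15 mm diameter, 14 mm high) runs from 57 + S to 71 + S mm, hidden by the free washer. A ring let go above it clamps on the full spindle and stays open.
- stop_level (a point): Spindle axis, 61 mm up (not following S). A flat aluminium washer (42 mm wide, 3 mm thick) rides on the spindle on a spring: upper face 73 mm + S up when free, 61 mm + S up on its stop, which yields 1 mm per 7 N. Spring 2.5 N at first, 4.9 N at the stop, plus 2 N per 10 mm/s. With the washer on its stop, a 5 mm thick ring lying on it is at the groove, with 5 mm to spare above; let go, it is soon lifted those 5 mm.
- ring: Steel spring ring lying flat, ears up: teardrop of two halves 5 mm thick, hinged at the front, tails crossing behind, so that squeezing the ears opens it. This is one half's pose. Origin: centre of the closed ring's 14 mm hole, on the underside; z up, x from ears to hinge. Ears: upright tabs 5 mm thick, 14 mm long, at x = -18, y = +21 and -21 mm when closed, 27 mm tall from the underside. 0.08 to 0.13 kg.
- ring_hinge (a point): Hinge of the ring, 24 mm ahead of the origin in x, at the 5 mm thick ring's upper face. With the ears squeezed fully together, their middle is 46 mm behind the hinge and they are parallel, 18 mm over their outsides (49 mm when closed). The open ring passes the spindle with about 3 mm to spare all round if the spindle axis is 22 mm ahead of the ears' middle (24 mm behind the hinge).
- ring_jaw (a joint): How far the ring is opened, the angle between its halves: 0 closed, 0.64 rad with the ears squeezed to their stop (about 7 N on the ears); sprung shut, closes at once when let go. About 0.04 when closed in the groove, about 0.3 when clamped on the full spindle.
- sugar_canister: Steel sugar canister with lid, 74 mm wide, 127 mm high, standing behind the mill; leave it. Origin: centre of its underside.
- espresso_cup: White espresso cup with handle, 64 x 91 x 50 mm; leave it. Origin: centre of its underside.
- teaspoon: Steel teaspoon 132 mm long, lying on the worktop left of the mill; leave it. Origin: centre of its underside.

How it is judged:
On the way, in this order (a step that is already met when the one before it is completed fails the run):
1. the ring is lifted, opened by its ears (value of joint ring_jaw above 0.45 rad and height (world z) of ring above 0.04 m), for 0.2 s.
2. the open ring surrounds the spindle, at or below the free washer's highest level (value of joint ring_jaw above 0.2 rad and horizontal distance between ring and mill below 0.013 m and z of ring in the frame of mill below 0.094 m), for 0.1 s.
At the end, for the whole second after the job is handed in: The ring has closed in the groove (opened by less than 0.13 rad), centred on the spindle axis within 5 mm, level within 0.12 rad, its underside 58 to 88 mm above the worktop and at rest; in the groove it keeps the washer down (value of joint ring_jaw below 0.13 rad and horizontal distance between ring and mill below 0.005 m and angle between ring's own z axis and vertical below 0.12 rad and z of ring in the frame of mill between 0.058 and 0.088 m and linear speed of ring below 0.01 m/s); the robot touches nothing.
It fails at once if the washer is pressed with more than 25 N (contact force between washer and anything else above 25 N).
It fails at once if the sugar canister, the espresso cup or the teaspoon is moved by more than 20 mm (distance of any of sugar_canister, espresso_cup, teaspoon from where it was at the start of the episode above 0.02 m).
It also fails if it takes over 43 s, if anything falls off the work surface, if the arm or the gripper's body presses on something with over 40 N, if the wrist force passes 120 N, or if a joint passes its speed limit or range.

### The arm

A 6-joint arm with a two-finger parallel gripper is mounted at the origin on a cart in front of the work surface, level with it; the furniture and walls round the work are solid. World frame = base frame: x ahead of the robot, y to its left, z up, the work surface at z = 0. Lengths are in m, angles in rad, forces in N, time in s.
With the tool pointing down it reaches from about 0.35 to 0.775 m from the base axis. Payload 5.5 kg.
Tool frame: the origin (TCP) lies midway between the tips of the shut fingers; the grasp point (between the pads) lies 19 mm behind it; z points along the fingers, y is the direction in which the jaws open and shut (so a half turn about z gives the same grasp; the last joint's range is limited). The gripper opens to 85 mm and grips with 20 to 120 N. Pads are 22 mm wide; open, the fingers measure 114 mm over their backs; the gripper's body (76 mm by 85 mm) begins 54 mm behind the grasp point. The pads swing forward as they close: fully open they stand 13 mm farther back than shut.
Start: joints at [1.16, 0.313, 0.046, 1.304, 0, 1.431], TCP at [0.154, 0.554, 0.198] pointing down, gripper open.
Joint ranges: [-2.76, 2.76], [-0.86, 1.69], [-1.03, 1.26], [-2.2, 2.34], [-1.47, 1.5], [-3.14, 3.14]. Speed limits (rad/s): [2.57, 2.57, 3.14, 3.14, 3.14, 3.14].

### API

Orientations are given as [roll, pitch, yaw] about the fixed x, y, z axes, in that order (R = Rz(yaw) Ry(pitch) Rx(roll)).
In Python, from plant import r gives the robot as it stands.
- The arm moves only by the shell command python3 -m jog 'ROWS' [OPENING] [FORCE]. ROWS is JSON, a list of rows, each a list of 6 numbers: the shift along the tool's x, y, z in cm, then the turn, a rotation vector about the tool's x, y, z in rad. In form: [[dx, dy, dz, rx, ry, rz], ...]. A call has 1 to 10 rows; each row shifts and turns the commanded pose from where the row before left it, along the tool's axes as they then stand; what a row does not reach is not made up. A row lasts 1/12 s, in which the tool goes at most 41.7 mm and 7.16 degrees, less where a joint would pass 70% of its speed; a pose out of reach is approached as far as the arm can. A call with a gripper value outside its range is refused whole. OPENING is the closure, from 0 (fully open) to 1 (shut), set as the call begins (- or left out, the last holds). The fingers move at their own pace and stop on an object; FORCE is the grip in N (left out, the last holds). Time passes only in rows, so rows that do not move let the fingers close. It gives the time, the measured TCP pose, the force and the opening at its end, in the units of the state.
- r.observe(): the state, without advancing time (a new reading comes with each control period).
- r.read_camera(name): name is "scene" or "side" or "wrist"; returns a dict with "img" (384x512x3 uint8, red, green, blue), "depth" (384x512 float32, m along the optical axis (not along the pixel's ray), 0 where there is no reading), "intrinsics" (3x3 intrinsics, pixels), "extrinsics" (4x4, takes a point from world to camera coordinates). Camera axes: x right, y up, looking along -z (the intrinsics and any distortion apply to the point x, -y, -z); pixel columns grow to the right and rows downward; lengths in m; the calibration is good to about 2 mm. A picture is of the moment at which its call begins.
- r.sign_off(): hands the job in, once; it reports no verdict.
The state is a dict: "clock": time; "q": joint angles; "joint_velocities": joint speeds; "effort": joint torques, N m; "tcp_pos": TCP position; "orientation": TCP orientation; "force": force on the tool from outside, world axes, zero at the start; "ft_torque": the same for the moment, N m; "opening": finger opening in m.
Only numpy, scipy, OpenCV 4.12 (cv2) and the standard library are available. Lean on these libraries where they do the work, as an engineer would, in place of code of your own. Each camera call takes 0.05 s, during which the arm holds its last target.

## Working session

There is one attempt and no reset: what is moved stays moved. The work goes in short steps, Python scripts to look and compute and a shell command to move; the robot and the scene stay as the last step left them, time stands still between calls to the robot, and variables do not carry over. Pictures are saved under pics/ and viewed, and the job is handed in when it is done.

```bash
ls; mkdir -p pics; python3 - <<'E'
from plant import r
import cv2,numpy as np,pickle
print(r.observe())
d={}
for n in("scene","side","wrist"):
    c=r.read_camera(n); d[n]=c
    cv2.imwrite(f"pics/a_{n}.png",c["img"][:,:,::-1])
    print(n,c["intrinsics"].tolist(),np.round(c["extrinsics"],3).tolist())
pickle.dump(d,open("a.pkl","wb"))
E
```

```text
pics
{'clock': 0.0, 'q': array([ 1.16041511e+00,  3.14009487e-01,  4.50069557e-02,  1.30358597e+00,
       -3.26918630e-05,  1.43120086e+00]), 'joint_velocities': array([-0.00035984, -0.00054981,  0.00190786, -0.0008321 ,  0.00048395,
        0.001193  ]), 'effort': array([-3.65720744e-04, -4.80619812e+01,  2.98537409e+01,  1.94242696e-02,
       -9.93833282e-05,  2.11627462e-07]), 'tcp_pos': array([0.15360117, 0.55353212, 0.19731518]), 'orientation': array([-3.13981336e+00, -2.16994395e-04,  2.87080674e+00]), 'force': array([-0.60661337, -0.54468029,  0.82923747]), 'ft_torque': array([ 0.00602491,  0.04554233, -0.02626704]), 'opening': 0.08525269961147923}
scene [[379.35368359784, 0.0, 258.9774718494109], [0.0, 379.35368359784, 190.34201499419993], [0.0, 0.0, 1.0]] [[0.476, -0.879, -0.015, -0.247], [0.465, 0.237, 0.853, -0.369], [-0.746, -0.413, 0.522, -0.435], [0.0, 0.0, 0.0, 1.0]]
side [[414.4037129602261, 0.0, 261.38905383951095], [0.0, 414.4037129602261, 191.3012512850561], [0.0, 0.0, 1.0]] [[-0.549, -0.836, -0.021, 0.368], [0.357, -0.257, 0.898, -0.276], [-0.756, 0.485, 0.439, -0.443], [0.0, 0.0, 0.0, 1.0]]
wrist [[312.2452135111252, 0.0, 253.70491907148002], [0.0, 312.2452135111252, 188.6897881869779], [0.0, 0.0, 1.0]] [[0.267, 0.964, -0.003, -0.574], [-0.916, 0.253, -0.311, 0.041], [-0.299, 0.086, 0.95, -0.382], [0.0, 0.0, 0.0, 1.0]]
```

View pics/a_scene.png

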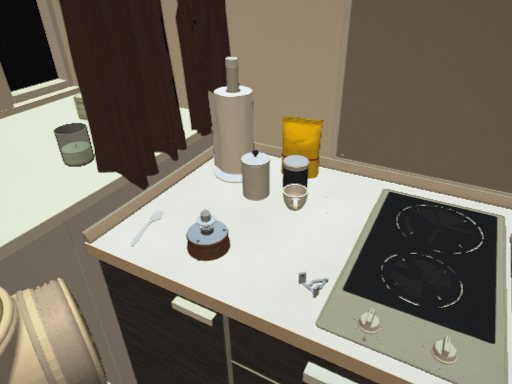

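View pics/a_side.png

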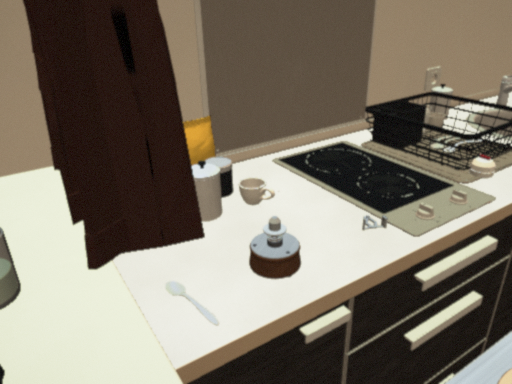

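View pics/a_wrist.png

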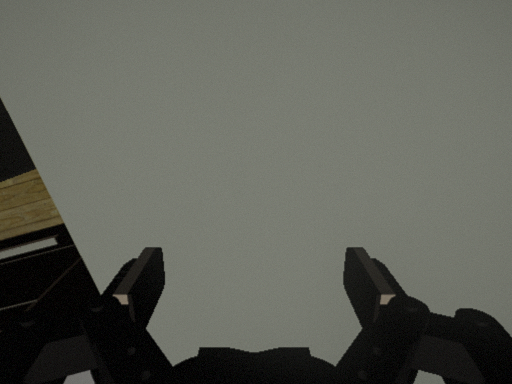

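The scene view shows the mill at about (208,240) with its spindle tip at (205,213), the ring at (314,284), the spoon at (147,226), the canister at (256,177) and the cup at (295,198). In the side view the mill is at (275,255) and the ring at (374,223). The wrist view shows only worktop. Next I'll zoom in.

```bash
cat > h.py <<'E'
import numpy as np,cv2
def ray(c,u,v):
    K,E=c["intrinsics"],c["extrinsics"]; R,t=E[:3,:3],E[:3,3]
    d=np.array([(u-K[0,2])/K[0,0],-(v-K[1,2])/K[1,1],-1.0])
    return -R.T@t, R.T@d
def onplane(c,u,v,z):
    o,d=ray(c,u,v); s=(z-o[2])/d[2]; return o+s*d
def dpt(c,u,v):
    o,d=ray(c,u,v); return o+d*c["depth"][int(round(v)),int(round(u))]
def tri(*cuv):
    A=np.zeros((3,3));b=np.zeros(3);L=[]
    for c,u,v in cuv:
        o,d=ray(c,u,v);d=d/np.linalg.norm(d);P=np.eye(3)-np.outer(d,d);A+=P;b+=P@o;L.append((o,d))
    x=np.linalg.solve(A,b)
    return x,[float(np.linalg.norm(np.cross(x-o,d))) for o,d in L]
def proj(c,p):
    K,E=c["intrinsics"],c["extrinsics"]; q=E[:3,:3]@np.asarray(p)+E[:3,3]
    return K[0,2]+K[0,0]*q[0]/-q[2], K[1,2]+K[1,1]*(-q[1])/-q[2]
def cloud(c):
    h,w=c["depth"].shape;u,v=np.meshgrid(np.arange(w),np.arange(h));K,E=c["intrinsics"],c["extrinsics"]
    d=np.stack([(u-K[0,2])/K[0,0],-(v-K[1,2])/K[1,1],-np.ones_like(u,float)],-1)*c["depth"][...,None]
    return (d-E[:3,3])@E[:3,:3]
def crop(c,u0,v0,w,h,k,fn):
    cv2.imwrite(fn,cv2.resize(c["img"][v0:v0+h,u0:u0+w,::-1],None,fx=k,fy=k,interpolation=cv2.INTER_NEAREST))
E
python3 - <<'E'
import pickle;from h import *
d=pickle.load(open("a.pkl","rb"));s,e=d["scene"],d["side"]
crop(s,175,200,60,60,8,"pics/b1.png");crop(e,245,210,60,70,8,"pics/b2.png")
crop(s,290,262,50,40,12,"pics/b3.png");crop(e,355,207,40,32,14,"pics/b4.png")
for c,(u0,u1,v0,v1) in((s,(290,340,262,305)),(e,(355,395,207,237))):
    P=cloud(c)[v0:v1,u0:u1];m=(P[...,2]>0.008)&(P[...,2]<.05);q=P[m];print(m.sum(),q.mean(0),q.min(0),q.max(0))
    bg=P[(P[...,2]<.005)];print("bg",bg[:,2].mean())
for c,(u0,u1,v0,v1) in((s,(180,235,200,260)),(e,(245,305,210,280))):
    P=cloud(c)[v0:v1,u0:u1].reshape(-1,3);P=P[P[:,2]>.03]
    h,b=np.histogram(P[:,2],np.arange(.03,.13,.004))
    for i in range(len(h)):
        q=P[(P[:,2]>=b[i])&(P[:,2]<b[i+1])]
        if len(q):print(round(b[i],3),h[i],q.mean(0).round(4),q.min(0).round(3),q.max(0).round(3))
E
```

```text
119 [ 0.45895577 -0.13683781  0.01837496] [ 0.44096412 -0.1599762   0.00800916] [ 0.47468822 -0.11390677  0.02699139]
bg -0.0006023266817730226
84 [ 0.45484802 -0.14206416  0.01950771] [ 0.44227831 -0.15908843  0.00804987] [ 0.47594603 -0.11269755  0.02819932]
bg 0.0012714781321667206
0.03 50 [0.4464 0.0786 0.0317] [0.428 0.058 0.03 ] [0.492 0.128 0.034]
0.034 44 [0.4445 0.0753 0.0362] [0.428 0.056 0.034] [0.483 0.125 0.038]
0.038 80 [0.4475 0.0811 0.0402] [0.427 0.056 0.038] [0.508 0.13  0.042]
0.042 606 [0.4647 0.095  0.0443] [0.428 0.057 0.042] [0.515 0.145 0.046]
0.046 52 [0.4616 0.0952 0.047 ] [0.433 0.061 0.046] [0.509 0.141 0.05 ]
0.05 21 [0.4647 0.0942 0.052 ] [0.458 0.088 0.05 ] [0.476 0.108 0.054]
0.054 30 [0.4654 0.096  0.0559] [0.457 0.087 0.054] [0.482 0.109 0.058]
0.058 24 [0.4675 0.0964 0.06  ] [0.46  0.088 0.058] [0.479 0.109 0.062]
0.062 8 [0.4652 0.094  0.063 ] [0.459 0.089 0.062] [0.476 0.104 0.065]
0.066 5 [0.4622 0.0941 0.0675] [0.46  0.09  0.066] [0.466 0.1   0.069]
0.07 3 [0.4642 0.0853 0.0735] [0.455 0.081 0.073] [0.476 0.091 0.074]
0.074 125 [0.4675 0.0973 0.
[... 996 characters left out ...]
1056 0.0598] [0.46  0.089 0.058] [0.48  0.114 0.062]
0.062 31 [0.4668 0.1058 0.0637] [0.46  0.09  0.062] [0.476 0.115 0.066]
0.066 10 [0.4636 0.1065 0.0677] [0.46  0.096 0.067] [0.474 0.114 0.069]
0.074 140 [0.4676 0.1058 0.077 ] [0.452 0.08  0.074] [0.494 0.123 0.078]
0.078 50 [0.466  0.1032 0.0792] [0.452 0.083 0.078] [0.486 0.122 0.082]
0.082 24 [0.4664 0.1059 0.0839] [0.462 0.095 0.082] [0.476 0.112 0.086]
0.086 25 [0.466  0.1056 0.088 ] [0.462 0.096 0.086] [0.475 0.112 0.09 ]
0.09 30 [0.4669 0.1049 0.092 ] [0.463 0.095 0.09 ] [0.476 0.112 0.094]
0.094 34 [0.469  0.1036 0.0958] [0.463 0.094 0.094] [0.478 0.11  0.098]
0.098 21 [0.4716 0.1019 0.0994] [0.467 0.097 0.098] [0.478 0.106 0.101]
```

```bash
python3 - <<'E'
import cv2,numpy as np
a=[cv2.resize(cv2.imread(f"pics/b{i}.png"),(400,300) if i>2 else (400,300)) for i in (1,2,3,4)]
cv2.imwrite("pics/b.png",np.vstack([np.hstack(a[:2]),np.hstack(a[2:])]))
E
```

```text
(no output)
```

View pics/b.png

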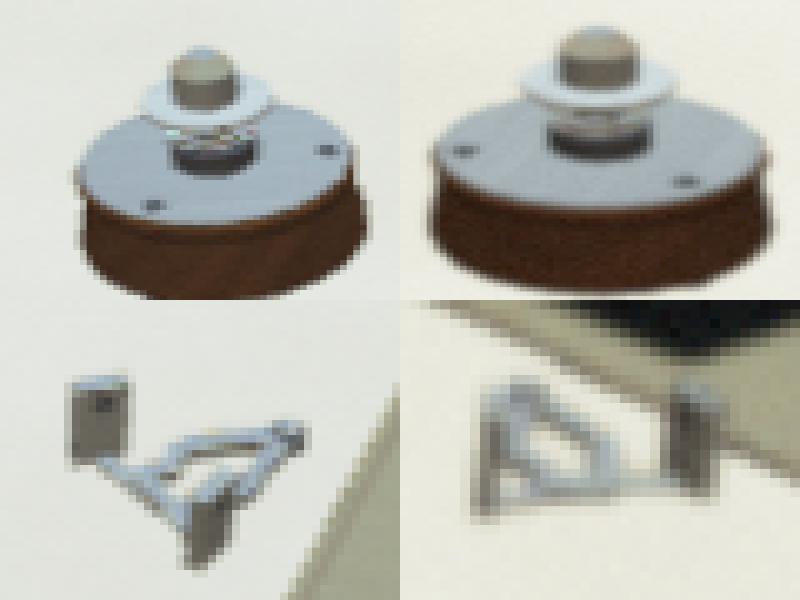

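The zoomed crops show the mill and washer clearly. The ring has its ears at top left and bottom centre of its crop, and its hinge at the right in the scene view and at the upper left in the side view. Next I'll work out the ring's pose.

```bash
python3 - <<'E'
import pickle;from h import *
d=pickle.load(open("a.pkl","rb"));s,e=d["scene"],d["side"]
for c,(u0,u1,v0,v1),off in((s,(290,340,262,305),-.0006),(e,(355,395,207,237),.0013)):
    P=cloud(c)[v0:v1,u0:u1].reshape(-1,3);P[:,2]-=off
    q=P[(P[:,2]>.010)&(P[:,2]<.05)].astype(np.float32)
    _,l,ce=cv2.kmeans(q,2,None,(3,50,1e-4),5,cv2.KMEANS_PP_CENTERS)
    for k in(0,1):
        a=q[l[:,0]==k];print("ear",len(a),a.mean(0).round(4),a.min(0).round(4),a.max(0).round(4))
    f=P[(P[:,2]>.003)&(P[:,2]<.0075)];print("flat",len(f),f.mean(0),f.min(0),f.max(0))
# hinge by two views: crop coords -> px
hs=(290+ 290/8.0, 262+ (435-300)/7.5); he=(355+(525-400)/10.0, 207+(390-300)*32/300)
print(hs,he,onplane(s,*hs,.005),onplane(e,*he,.005),tri((s,*hs),(e,*he)))
ears_s=[(290+100/8,262+82/7.5),(290+215/8,262+180/7.5)]
ears_e=[(355+300/10,207+90*32/300),(355+95/10,207+85*32/300)]
E
```

```text
ear 46 [ 0.4468 -0.1571  0.0208] [ 0.441  -0.16    0.0101] [ 0.4556 -0.1528  0.0276]
ear 62 [ 0.4686 -0.1204  0.0194] [ 0.4626 -0.1265  0.01  ] [ 0.4747 -0.1139  0.0275]
flat 318 [ 0.47072259 -0.17128725  0.004278  ] [ 0.43493959 -0.20198104  0.00302286] [ 0.52016932 -0.11531481  0.00744333]
ear 25 [ 0.4683 -0.1173  0.021 ] [ 0.4641 -0.125   0.0102] [ 0.4759 -0.1127  0.0262]
ear 47 [ 0.4481 -0.1546  0.0192] [ 0.4424 -0.1591  0.011 ] [ 0.4574 -0.1516  0.0269]
flat 232 [ 0.48353515 -0.18297057  0.0038828 ] [ 0.44049713 -0.23645533  0.00300315] [ 0.53145309 -0.11188401  0.0073779 ]
(326.25, 280.0) (367.5, 216.6) [ 0.4931165 -0.1623841  0.005    ] [ 0.4950997  -0.15783613  0.005     ] (array([ 0.49741796, -0.16128344,  0.00190883]), [0.0008785487757353604, 0.0008785487757352297])
```

```bash
python3 -m jog '[[0,0,-1,0,0,0.087],[0,0,-1,0,0,0.087],[0,0,0,0,0,0.087],[-3.36,-1.53,0,0,0,0],[-3.36,-1.53,0,0,0,0],[-3.36,-1.53,0,0,0,0],[-3.36,-1.53,0,0,0,0],[-3.36,-1.53,0,0,0,0],[-3.36,-1.53,0,0,0,0],[-3.36,-1.53,0,0,0,0]]' 0; python3 -m jog '[[-3.36,-1.53,0,0,0,0],[-3.36,-1.53,0,0,0,0],[-3.36,-1.53,0,0,0,0],[-3.36,-1.53,0,0,0,0],[-3.36,-1.53,0,0,0,0],[-3.36,-1.53,0,0,0,0],[-3.36,-1.53,0,0,0,0],[-3.36,-1.53,0,0,0,0],[0,0,0,0,0,0],[0,0,0,0,0,0]]'
python3 - <<'E'
from plant import r
import cv2,pickle
c=r.read_camera("wrist");pickle.dump(c,open("w1.pkl","wb"));cv2.imwrite("pics/c.png",c["img"][:,:,::-1])
o=r.observe();print(o["clock"],o["tcp_pos"],o["orientation"])
E
```

```text
clock: 0.98
tcp_pos: [0.3027, 0.3409, 0.218]
orientation: [-3.141, -0.0, 2.61]
force: [0.6, 0.6, -0.2]
opening: 0.0857
clock: 1.82
tcp_pos: [0.4724, 0.0991, 0.2176]
orientation: [-3.141, -0.001, 2.606]
force: [-1.1, 1.7, -0.2]
opening: 0.0854
1.8667 [0.47161059 0.10016074 0.21772225] [-3.14119722e+00 -1.41669531e-03  2.60779068e+00]
```

View pics/c.png

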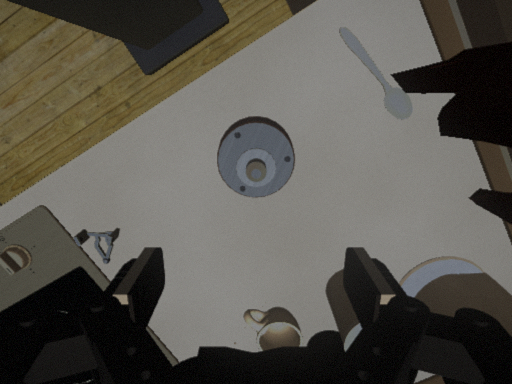

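The wrist view shows the mill's steel top at (256,158), the washer at (256,170), the spindle tip at (256,172), the ring at (100,243), the cup at (280,330) and the canister at lower right (345,300). Next I'll fit these.

```bash
python3 - <<'E'
import pickle;from h import *
d=pickle.load(open("a.pkl","rb"));s,e=d["scene"],d["side"];w=pickle.load(open("w1.pkl","rb"))
crop(w,200,100,110,110,6,"pics/d1.png")
P=cloud(w)[100:215,200:310].reshape(-1,3)
for lo,hi in((.04,.052),(.07,.085),(.092,.105)):
    q=P[(P[:,2]>lo)&(P[:,2]<hi)];print(lo,len(q),np.median(q,0).round(4),((q.min(0)+q.max(0))/2).round(4),(q.max(0)-q.min(0)).round(4))
    hh=cv2.minEnclosingCircle((q[:,:2]*1000).astype(np.float32));print(hh)
q=P[P[:,2]<.01];print("table",np.median(q[:,2]))
# canister: full clouds
for c,n in((s,"scene"),(e,"side"),(w,"wrist")):
    P=cloud(c).reshape(-1,3);m=(P[:,2]>.09)&(P[:,2]<.125)&(P[:,0]>.5)&(P[:,0]<.75)&(np.abs(P[:,1]-.1)<.2)
    q=P[m]; print(n,m.sum(), q.min(0) if len(q) else 0,q.max(0) if len(q) else 0)
    m=(P[:,2]>.02)&(P[:,2]<.055)&(P[:,0]>.53)&(P[:,0]<.75)&(P[:,1]<.1)&(P[:,1]>-.15);q=P[m];print(' cup',np.median(q,0) if len(q) else 0)
E
```

```text
0.04 3455 [0.4638 0.1066 0.0466] [0.4737 0.1006 0.0451] [0.0893 0.0888 0.01  ]
((473.6769714355469, 100.62171936035156), 44.828712463378906)
0.07 842 [0.4695 0.1034 0.0781] [0.4735 0.1006 0.0801] [0.0408 0.041  0.0091]
((473.7078552246094, 100.55757904052734), 20.879472732543945)
0.092 340 [0.4723 0.1014 0.097 ] [0.4734 0.1006 0.0972] [0.0207 0.0208 0.0104]
((473.5582580566406, 100.60211944580078), 10.626360893249512)
table 0.000721361842668175
scene 549 [0.64009991 0.07941293 0.09000177] [0.74997749 0.2965769  0.12497571]
 cup [0.69898319 0.008756   0.03754831]
side 494 [0.67829193 0.08196146 0.09001138] [0.74637259 0.14788722 0.12479013]
 cup [6.90103229e-01 3.70313604e-04 3.77608340e-02]
wrist 440 [0.60158087 0.08171155 0.09004246] [0.74997109 0.29429029 0.12411153]
 cup [6.90948410e-01 4.90978183e-04 3.72836992e-02]
```

View pics/d1.png

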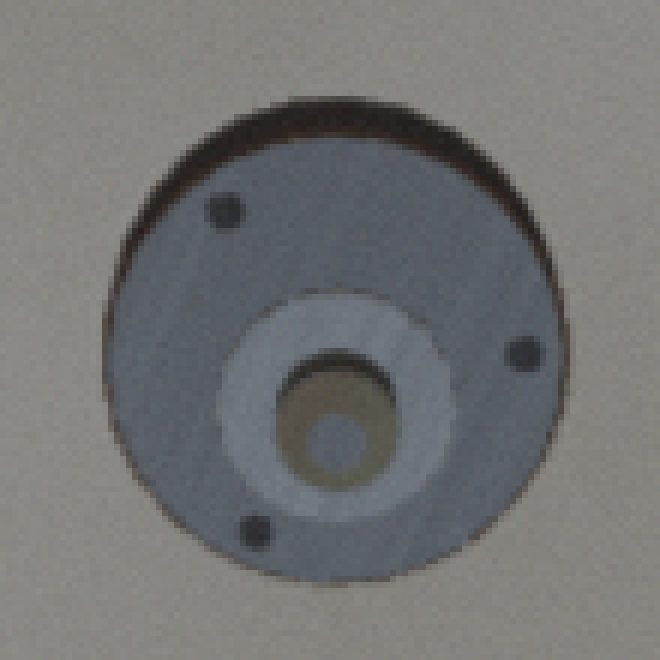

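```bash
python3 -m jog '[[-1.56,-3.02,0,0,0,0],[-1.56,-3.02,0,0,0,0],[-1.56,-3.02,1,0,0,0],[-1.56,-3.02,1,0,0,0],[-1.56,-3.02,1,0,0,0],[-1.56,-3.02,1,0,0,0],[-1.56,-3.02,1,0,0,0],[0,0,0,0,0,0],[0,0,0,0,0,0],[0,0,0,0,0,0]]'
python3 - <<'E'
from plant import r
import cv2,pickle
from h import *
c=r.read_camera("wrist");pickle.dump(c,open("w2.pkl","wb"));cv2.imwrite("pics/e.png",c["img"][:,:,::-1])
crop(c,180,130,160,130,5,"pics/e2.png")
o=r.observe();print(o["clock"],o["tcp_pos"],o["orientation"])
P=cloud(c);Q=P.reshape(-1,3);m=(abs(Q[:,0]-.46)<.06)&(abs(Q[:,1]+.14)<.06)
q=Q[m];t=np.median(q[(q[:,2]<.003),2]);print("table",t)
for lo,hi in((.0035,.0075),(.010,.03),(.024,.031)):
    a=q[(q[:,2]-t>lo)&(q[:,2]-t<hi)];print(lo,len(a),a.mean(0).round(4),a.min(0).round(4),a.max(0).round(4))
    if lo>.008:
        _,l,ce=cv2.kmeans(a.astype(np.float32),2,None,(3,50,1e-4),5,cv2.KMEANS_PP_CENTERS)
        for k in(0,1):
            b=a[l[:,0]==k];print("  ear",len(b),b.mean(0).round(4),np.array(cv2.minAreaRect((b[:,:2]*1000).astype(np.float32))[0]).round(1),cv2.minAreaRect((b[:,:2]*1000).astype(np.float32))[1:])
E
```

```text
clock: 2.7
tcp_pos: [0.4585, -0.1354, 0.1683]
orientation: [3.141, -0.001, 2.611]
force: [0.7, -0.4, 0.4]
opening: 0.0853
2.75 [ 0.45873719 -0.13512564  0.16853713] [ 3.14104903e+00 -2.26258257e-04  2.61188468e+00]
table 0.0007150581503868306
0.0035 2209 [ 0.4609 -0.1806  0.0055] [ 0.4    -0.2     0.0042] [ 0.52   -0.1145  0.0082]
0.01 194 [ 0.4595 -0.1385  0.0244] [ 0.4433 -0.1606  0.0107] [ 0.4768 -0.1144  0.0295]
  ear 99 [ 0.4494 -0.1561  0.0243] [ 450.3 -156.7] ((5.3837666511535645, 13.931778907775879), 78.30268859863281)
  ear 95 [ 0.47   -0.1202  0.0245] [ 471.1 -120.5] ((5.286471843719482, 14.064371109008789), 42.3179817199707)
0.024 133 [ 0.4605 -0.1385  0.0275] [ 0.4434 -0.1606  0.0248] [ 0.4768 -0.1145  0.0295]
  ear 66 [ 0.45   -0.1568  0.0275] [ 450.2 -157. ] ((4.981878757476807, 13.958440780639648), 77.74764251708984)
  ear 67 [ 0.4707 -0.1205  0.0274] [ 471.1 -120.6] ((5.102402687072754, 14.144815444946289), 39.59175491333008)
```

View pics/e2.png

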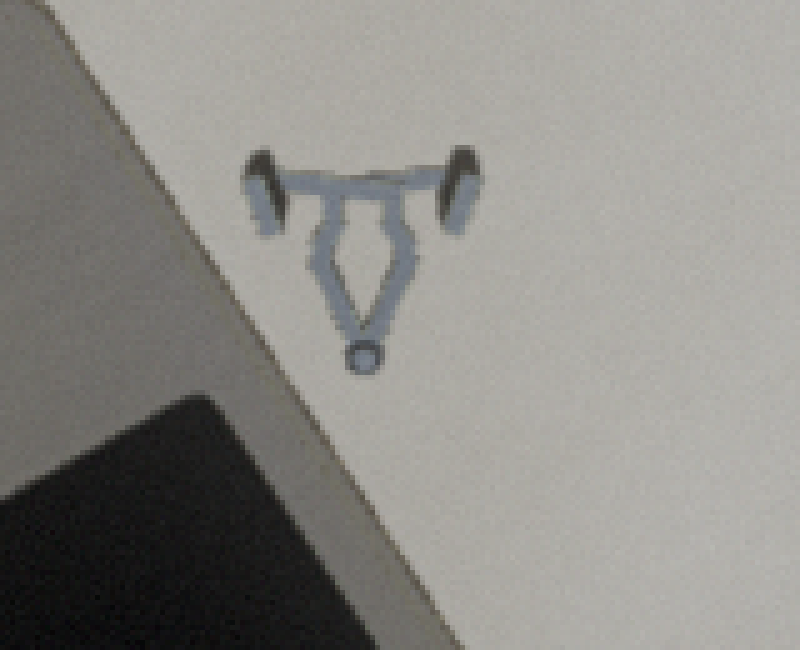

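The ears are at (450.2,-157.0) and (471.1,-120.6) mm. That makes the spacing 42.0 mm as expected, and their tops are at about 27 mm, which also agrees. In the crop the hob edge is 19 mm left of the left ear. I'll pre-close a little and go down.

```bash
python3 -m jog '[[-0.16,-0.2,2,0,0,-0.008],[0,0,2,0,0,0],[0,0,2,0,0,0],[0,0,2,0,0,0],[0,0,2,0,0,0],[0,0,1,0,0,0],[0,0,0,0,0,0],[0,0,0,0,0,0]]' 0.3 40
python3 - <<'E'
from plant import r
import cv2,pickle
from h import *
c=r.read_camera("wrist");cv2.imwrite("pics/f.png",c["img"][:,:,::-1])
for i in range(4):
    r.read_camera("side");o=r.observe();print(o["clock"],o["tcp_pos"],o["orientation"],o["opening"])
E
```

```text
clock: 3.42
tcp_pos: [0.4593, -0.1383, 0.0586]
orientation: [3.141, -0.0, 2.62]
force: [0.4, -0.0, -0.7]
opening: 0.0596
3.5167 [ 0.46023515 -0.13928375  0.05951076] [3.14132639e+00 2.05383689e-03 2.61883456e+00] 0.059746919383994145
3.5667 [ 0.46036209 -0.13954243  0.05960589] [3.14131112e+00 2.52691073e-03 2.61852986e+00] 0.05960166251599473
3.6167 [ 0.46029153 -0.13967767  0.05953497] [3.14130053e+00 2.54038955e-03 2.61820901e+00] 0.05999962555387813
3.6667 [ 0.46012733 -0.13974501  0.05938146] [3.14133836e+00 2.29579587e-03 2.61797535e+00] 0.059871570234005786
```

View pics/f.png

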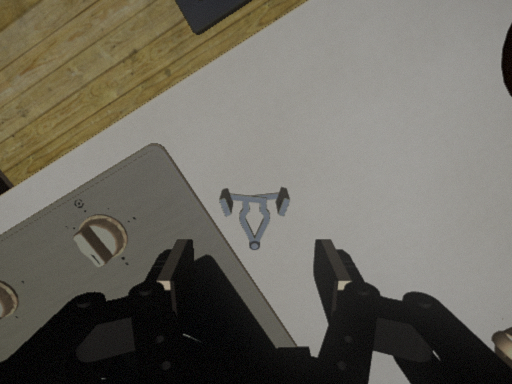

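The ring is centred between the fingers at column 255. I'll carry on down.

```bash
python3 -m jog '[[0.1,0.05,1,0,0,0],[0,0,1,0,0,0],[0,0,1,0,0,0],[0,0,1,0,0,0],[0,0,0.5,0,0,0],[0,0,0,0,0,0],[0,0,0,0,0,0],[0,0,0,0,0,0],[0,0,0,0,0,0]]'
python3 - <<'E'
from plant import r
import cv2,numpy as np
from h import *
o=r.observe();print(o["clock"],o["tcp_pos"],o["orientation"],o["opening"])
w=r.read_camera("wrist");cv2.imwrite("pics/g.png",w["img"][:,:,::-1])
s=r.read_camera("scene");e=r.read_camera("side")
crop(s,270,230,90,80,5,"pics/g1.png");crop(e,330,180,80,71,5,"pics/g2.png")
a=[cv2.resize(cv2.imread(f),(400,400)) for f in("pics/g1.png","pics/g2.png")]
cv2.imwrite("pics/g3.png",np.hstack(a))
for i in range(2):o=r.observe();print(o["clock"],o["tcp_pos"])
E
```

```text
clock: 4.42
tcp_pos: [0.459, -0.1387, 0.0136]
orientation: [3.141, 0.001, 2.618]
force: [-0.9, -0.0, 0.1]
opening: 0.0596
4.4167 [ 0.45899311 -0.13867967  0.01358152] [3.14144199e+00 8.48030648e-04 2.61781833e+00] 0.05956914313857165
4.5667 [ 0.45890729 -0.13863224  0.01359443]
4.5667 [ 0.45890729 -0.13863224  0.01359443]
```

View pics/g.png

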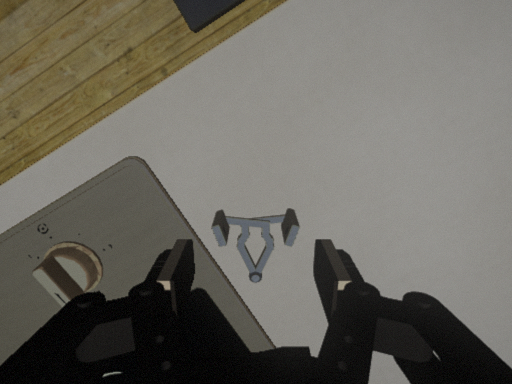

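View pics/g3.png

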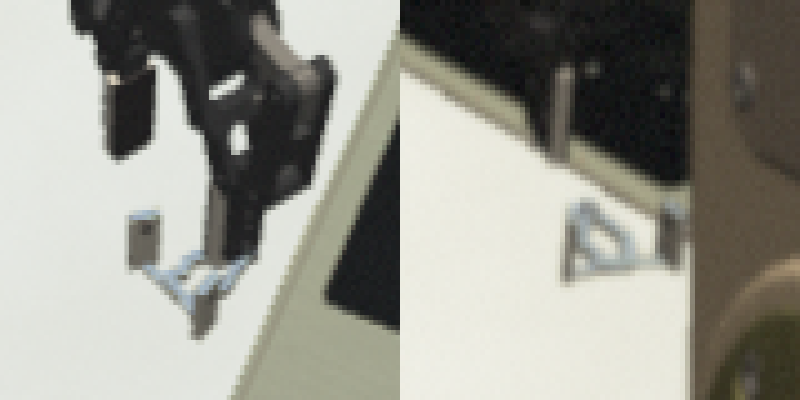

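The scene view shows the tips still above the ears, and the wrist view shows the pads at rows 240–280 with the ears at 210–245. I'll measure the pad tips against the ears.

```bash
python3 - <<'E'
from plant import r
import pickle
from h import *
w=r.read_camera("wrist");pickle.dump(w,open("w3.pkl","wb"));o=r.observe();t=o["tcp_pos"];yaw=o["orientation"][2]
X=np.array([np.cos(yaw),np.sin(yaw),0]);Y=np.array([np.sin(yaw),-np.cos(yaw),0])
print("tcp px",proj(w,t)); mid=np.array([.4607,-.1388,.027]);print("ear top mid px",proj(w,mid))
P=cloud(w)
L=np.stack([(P-t)@X,(P-t)@Y,P[...,2]-t[2]],-1)
for (u,v) in((178,245),(185,250),(165,282),(175,265),(190,242),(330,245),(325,250),(341,282),(340,265),(222,212),(290,212),(255,276)):
    print((u,v),(L[v,u]*1000).round(1))
for s in(-1,1):
    m=(abs(L[...,0])<.03)&(s*L[...,1]>.024)&(s*L[...,1]<.05)&(L[...,2]>.0)&(L[...,2]<.03)
    q=L[m]*1000;print(s,len(q),q.min(0).round(1),q.max(0).round(1))
    i=np.argsort(q[:,2])[:8];print(q[i].round(1).tolist())
E
```

```text
tcp px (np.float64(253.29146199915024), np.float64(222.74041496542222))
ear top mid px (np.float64(254.54667368205082), np.float64(235.1663470048715))
(178, 245) [ 11.3 -34.2  49.4]
(185, 250) [ 11.  -30.2  53.4]
(165, 282) [ 11.  -32.6  77.2]
(175, 265) [ 11.1 -31.6  65.8]
(190, 242) [  9.8 -29.9  43.6]
(330, 245) [11.6 34.9 49.9]
(325, 250) [11.3 31.8 53.8]
(341, 282) [10.9 32.8 76.9]
(340, 265) [11.4 35.2 66.1]
(222, 212) [  4.5 -19.8  -6.3]
(290, 212) [ 4.8 23.1 -5.7]
(255, 276) [-42.6   1.1  -6.7]
-1 3 [  3.5 -24.2   4.2] [  3.9 -24.1  13.7]
[[3.7, -24.2, 4.2], [3.9, -24.2, 9.0], [3.5, -24.1, 13.7]]
1 56 [-2.5 24.   0.1] [ 5.2 26.2 14.8]
[[5.2, 24.9, 0.1], [4.5, 25.5, 0.1], [4.6, 24.3, 0.2], [4.9, 24.8, 1.0], [4.4, 24.8, 1.4], [4.8, 25.3, 2.1], [4.6, 25.1, 3.3], [4.7, 24.5, 3.5]]
```

```bash
python3 - <<'E'
from plant import r
import pickle
from h import *
s=r.read_camera("scene");e=r.read_camera("side");o=r.observe();t=o["tcp_pos"];yaw=o["orientation"][2];print(t,o["q"].round(3))
X=np.array([np.cos(yaw),np.sin(yaw),0]);Y=np.array([np.sin(yaw),-np.cos(yaw),0])
for c,n in((s,"scene"),(e,"side")):
    P=cloud(c);L=np.stack([(P-t)@X,(P-t)@Y,P[...,2]-0],-1)
    for sg in(-1,1):
        m=(abs(L[...,0])<.02)&(sg*L[...,1]>.026)&(sg*L[...,1]<.06)&(L[...,2]>.012)&(L[...,2]<.12)
        q=L[m]*1000;print(n,sg,len(q));
        i=np.argsort(q[:,2])[:10];print(q[i].round(0).tolist())
E
```

```text
[ 0.45870966 -0.13853542  0.01338564] [-0.461  0.273 -0.498  0.8    0.     0.063]
scene -1 397
[[4.0, -36.0, 50.0], [6.0, -36.0, 50.0], [10.0, -37.0, 54.0], [12.0, -34.0, 54.0], [9.0, -36.0, 55.0], [13.0, -37.0, 55.0], [13.0, -32.0, 55.0], [8.0, -38.0, 55.0], [12.0, -31.0, 57.0], [-4.0, -41.0, 57.0]]
scene 1 339
[[-2.0, 31.0, 49.0], [-6.0, 30.0, 50.0], [5.0, 31.0, 50.0], [1.0, 30.0, 51.0], [-7.0, 31.0, 52.0], [3.0, 31.0, 52.0], [11.0, 36.0, 52.0], [-8.0, 30.0, 52.0], [11.0, 32.0, 52.0], [8.0, 30.0, 53.0]]
side -1 0
[]
side 1 367
[[5.0, 26.0, 27.0], [9.0, 31.0, 52.0], [10.0, 34.0, 53.0], [6.0, 37.0, 53.0], [13.0, 37.0, 55.0], [9.0, 34.0, 55.0], [10.0, 36.0, 55.0], [6.0, 37.0, 55.0], [13.0, 33.0, 57.0], [10.0, 32.0, 58.0]]
```

All three views put the finger tips about 37 mm above the reported TCP at this opening. That is about 30 mm more than the text implies, so I'll trust the images for height. I'll go down in steps and measure as I go.

```bash
cat > tips.py <<'E'
from plant import r
from h import *
import sys
def tips(name):
    s=r.read_camera("scene");e=r.read_camera("side");w=r.read_camera("wrist");o=r.observe();t=o["tcp_pos"];yaw=o["orientation"][2]
    print(o["clock"],t.round(4),o["orientation"].round(4),o["force"].round(1),round(o["opening"],4))
    u,v=map(int,proj(s,t+[0,0,.03]));crop(s,max(u-40,0),max(v-40,0),80,80,5,"pics/t1.png")
    u,v=map(int,proj(e,t+[0,0,.03]));crop(e,max(u-40,0),max(v-40,0),80,80,5,"pics/t2.png")
    cv2.imwrite(f"pics/{name}.png",np.hstack([cv2.imread("pics/t1.png"),cv2.imread("pics/t2.png")]))
    cv2.imwrite(f"pics/{name}w.png",w["img"][:,:,::-1])
    import pickle;pickle.dump((s,e,w,o),open(f"{name}.pkl","wb"))
    return s,e,w,o
if __name__=="__main__":tips(sys.argv[1])
E
python3 -m jog '[[0,0.08,0.5,0,0,0],[0,0,0.5,0,0,0],[0,0,0.5,0,0,0],[0,0,0.5,0,0,0],[0,0,0.5,0,0,0],[0,0,0.5,0,0,0],[0,0,0,0,0,0],[0,0,0,0,0,0],[0,0,0,0,0,0]]'; python3 tips.py i
```

```text
clock: 5.47
tcp_pos: [0.459, -0.1378, -0.0168]
orientation: [3.141, -0.0, 2.618]
force: [-0.8, 0.3, -0.1]
opening: 0.06
5.6167 [ 0.4592 -0.1379 -0.0165] [3.1414e+00 6.0000e-04 2.6178e+00] [-0.2 -0.2  0.5] 0.0598
```

View pics/i.png

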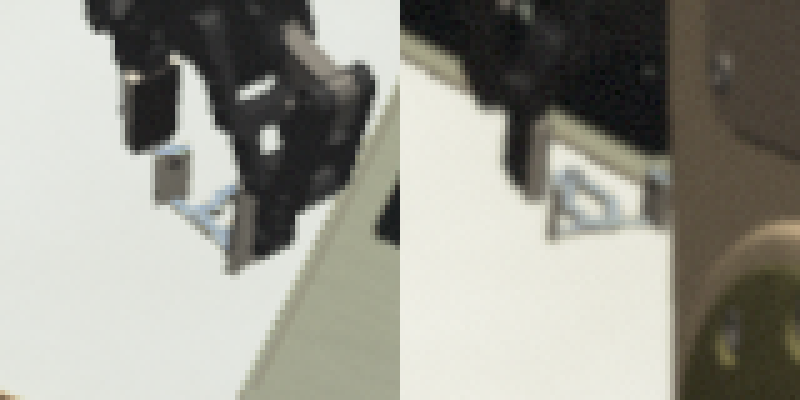

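View pics/iw.png

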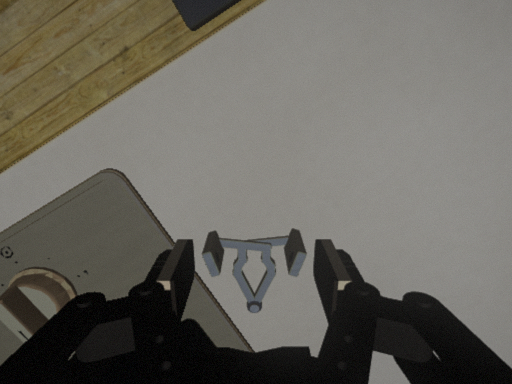

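The hand is now bracketing the ears: pads at columns 185 and 325, ears at 213 and 296, with the tips still about 20 mm up. I'll measure the tip height.

```bash
cat > tz.py <<'E'
import pickle,sys
from h import *
s,e,w,o=pickle.load(open(sys.argv[1]+".pkl","rb"));t=o["tcp_pos"];yaw=o["orientation"][2];half=o["opening"]/2
X=np.array([np.cos(yaw),np.sin(yaw),0]);Y=np.array([np.sin(yaw),-np.cos(yaw),0])
for c,n,off in((s,"scene",-.0012),(e,"side",.001),(w,"wrist",.0007)):
    P=cloud(c);L=np.stack([(P-t)@X,(P-t)@Y,P[...,2]-off],-1)
    for sg in(-1,1):
        m=(abs(L[...,0])<.014)&(sg*L[...,1]>half-.003)&(sg*L[...,1]<half+.012)&(L[...,2]>.007)&(L[...,2]<.12)
        q=L[m]*1000
        if len(q):
            i=np.argsort(q[:,2])[:5];print(n,sg,len(q),q[i].round(0).tolist())
E
python3 tz.py i
```

```text
scene -1 249 [[7.0, -37.0, 22.0], [11.0, -34.0, 23.0], [11.0, -31.0, 23.0], [8.0, -36.0, 23.0], [12.0, -32.0, 26.0]]
scene 1 226 [[6.0, 30.0, 21.0], [1.0, 30.0, 21.0], [-2.0, 31.0, 22.0], [9.0, 30.0, 23.0], [-6.0, 30.0, 23.0]]
side 1 271 [[0.0, 36.0, 21.0], [10.0, 33.0, 22.0], [10.0, 31.0, 22.0], [10.0, 37.0, 22.0], [11.0, 35.0, 23.0]]
wrist -1 3482 [[3.0, -30.0, 21.0], [-7.0, -30.0, 22.0], [0.0, -30.0, 22.0], [4.0, -30.0, 22.0], [-4.0, -30.0, 22.0]]
wrist 1 3382 [[-5.0, 30.0, 21.0], [-6.0, 30.0, 21.0], [1.0, 30.0, 21.0], [-8.0, 30.0, 22.0], [4.0, 30.0, 22.0]]
```

```bash
python3 -m jog '[[0,0,0.3,0,0,0],[0,0,0.3,0,0,0],[0,0,0.3,0,0,0],[0,0,0,0,0,0],[0,0,0,0,0,0],[0,0,0,0,0,0]]'; python3 -m jog '[[0,0,0,0,0,0],[0,0,0,0,0,0],[0,0,0,0,0,0],[0,0,0,0,0,0],[0,0,0,0,0,0],[0,0,0,0,0,0],[0,0,0,0,0,0],[0,0,0,0,0,0]]' 1 50;  python3 tips.py j; python3 tz.py j
```

```text
clock: 6.12
tcp_pos: [0.4589, -0.1377, -0.0259]
orientation: [3.142, -0.0, 2.618]
force: [0.1, 0.4, 0.6]
opening: 0.0598
clock: 6.78
tcp_pos: [0.4601, -0.1363, -0.0244]
orientation: [3.138, 0.001, 2.619]
force: [-0.7, 6.8, 12.4]
opening: 0.0161
6.9333 [ 0.4601 -0.1363 -0.0244] [3.1378e+00 1.1000e-03 2.6191e+00] [-0.2  6.9 12.9] 0.016
scene -1 174 [[11.0, -13.0, 10.0], [7.0, -14.0, 11.0], [12.0, -12.0, 12.0], [12.0, -9.0, 12.0], [11.0, -16.0, 12.0]]
scene 1 212 [[6.0, 8.0, 9.0], [6.0, 5.0, 9.0], [9.0, 8.0, 11.0], [6.0, 5.0, 12.0], [11.0, 8.0, 12.0]]
side -1 270 [[6.0, -9.0, 8.0], [4.0, -7.0, 10.0], [5.0, -9.0, 10.0], [12.0, -13.0, 11.0], [4.0, -7.0, 12.0]]
side 1 207 [[7.0, 14.0, 8.0], [-0.0, 14.0, 8.0], [10.0, 9.0, 9.0], [6.0, 14.0, 9.0], [7.0, 6.0, 9.0]]
wrist -1 3333 [[5.0, -6.0, 7.0], [5.0, -5.0, 7.0], [5.0, -8.0, 8.0], [5.0, -7.0, 8.0], [4.0, -5.0, 8.0]]
wrist 1 3324 [[5.0, 5.0, 7.0], [5.0, 6.0, 7.0], [5.0, 8.0, 7.0], [5.0, 7.0, 7.0], [5.0, 5.0, 8.0]]
```

View pics/j.png

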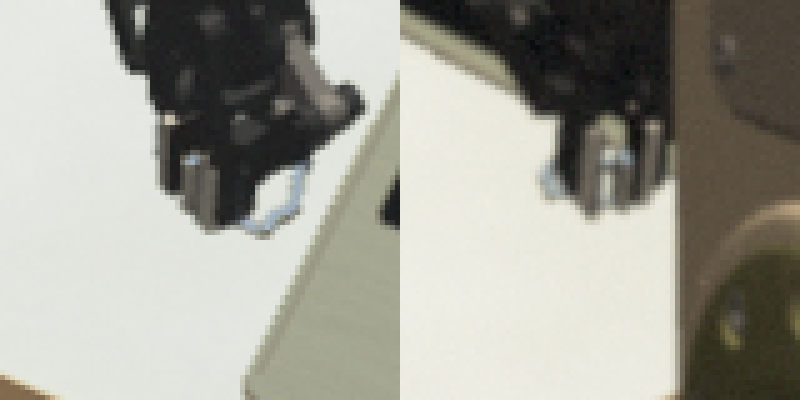

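View pics/jw.png

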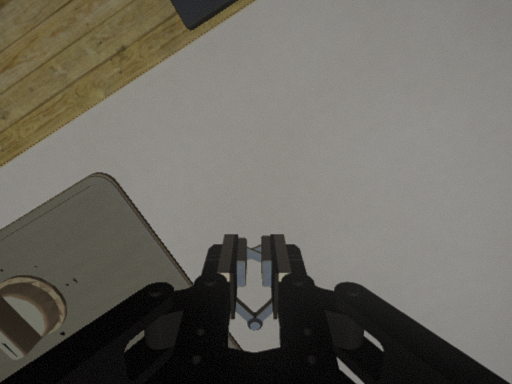

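The wrist view shows the ring squeezed open in the jaws, with parallel ears at (245,265) and the hinge at (255,323). I'll lift slowly and check.

```bash
python3 -m jog '[[0,0,-0.2,0,0,0],[0,0,-0.3,0,0,0],[0,0,-1,0,0,0],[0,0,-1,0,0,0],[0,0,-1,0,0,0],[0,0,-1.5,0,0,0],[0,0,-1.5,0,0,0],[0,0,-1.5,0,0,0],[0,0,0,0,0,0],[0,0,0,0,0,0]]';  python3 -m jog '[[0,0,-1.5,0,0,0],[0,0,-1.5,0,0,0],[0,0,-1.5,0,0,0],[0,0,-1.5,0,0,0],[0,0,0,0,0,0],[0,0,0,0,0,0],[0,0,0,0,0,0]]';python3 tips.py k
```

```text
clock: 7.77
tcp_pos: [0.46, -0.1384, 0.0554]
orientation: [3.141, 0.003, 2.618]
force: [-0.6, -0.2, -1.5]
opening: 0.0157
clock: 8.35
tcp_pos: [0.4582, -0.1374, 0.1128]
orientation: [-3.142, -0.002, 2.618]
force: [0.0, -0.0, -1.0]
opening: 0.0162
8.5 [ 0.4581 -0.1374  0.1129] [-3.1415e+00 -2.4000e-03  2.6177e+00] [-0.3  0.3 -1. ] 0.0159
```

View pics/k.png

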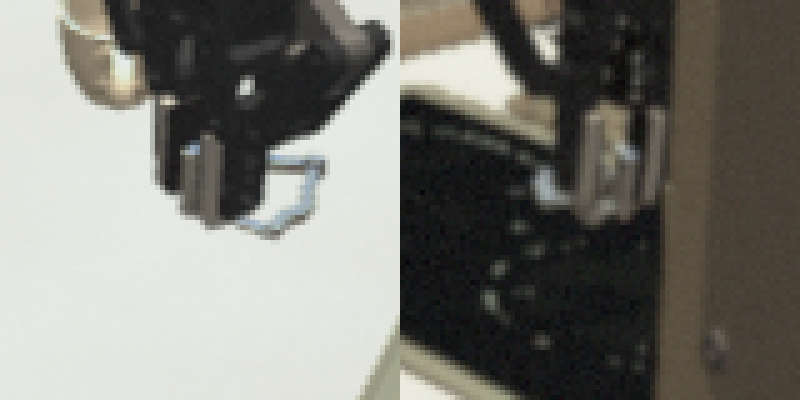

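View pics/kw.png

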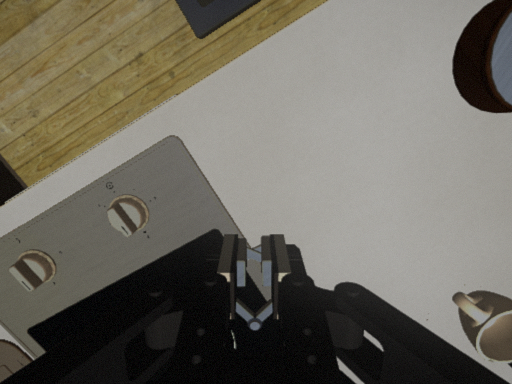

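The ring is lifted. The hinge is at (255,323) in the wrist view, unchanged from before the lift, so it hasn't tilted. Next I'll measure the ring relative to the TCP.

```bash
python3 - <<'E'
import pickle
from h import *
s,e,w,o=pickle.load(open("k.pkl","rb"));t=o["tcp_pos"];yaw=o["orientation"][2]
X=np.array([np.cos(yaw),np.sin(yaw),0]);Y=np.array([np.sin(yaw),-np.cos(yaw),0])
loc=lambda p:(np.array([(p-t)@X,(p-t)@Y,p[2]-t[2]])*1000).round(1)
us,vs=map(int,proj(s,t+[0,0,.03]));ue,ve=map(int,proj(e,t+[0,0,.03]))
hs=(us-40+318/5,vs-40+165/5);he=(ue-40+(545-400)/5,ve-40+172/5);hw=(255.5,323)
for n in((s,*hs),(e,*he)),((s,*hs),(w,*hw)),((e,*he),(w,*hw)):
    p,er=tri(*n);print(loc(p),np.round(er,4))
for c,h in((s,hs),(e,he),(w,hw)):print("depth",loc(dpt(c,*h)))
for c,n,off in((s,"scene",-.0012),(e,"side",.001),(w,"wrist",.0007)):
    P=cloud(c);L=np.stack([(P-t)@X,(P-t)@Y,P[...,2]-t[2]-off],-1)*1000
    m=(L[...,0]<-13)&(L[...,0]>-50)&(abs(L[...,1])<25)&(L[...,2]<50)&(L[...,2]>15)
    q=L[m];print(n,len(q),q.min(0).round(1) if len(q) else"",q.max(0).round(1) if len(q) else "")
    if len(q)>10:
        A=np.c_[q[:,0],q[:,1],np.ones(len(q))];print(" plane",np.linalg.lstsq(A,q[:,2],rcond=None)[0].round(3), np.percentile(q[:,2],[5,50,95]).round(1))
        for a,b in((-50,-40),(-40,-30),(-30,-20),(-20,-13)):
            k=q[(q[:,0]>=a)&(q[:,0]<b)]
            if len(k):print("  ",a,len(k),np.median(k[:,2]).round(1),k[:,1].min().round(1),k[:,1].max().round(1))
E
```

```text
[-57.2   5.   20.1] [0.0006 0.0006]
[-54.    1.4  23.4] [0.0005 0.0005]
[-60.1   2.7  18.6] [0.0016 0.0016]
depth [-49.2  -3.   27.6]
depth [-37.6  11.8  28.7]
depth [-46.6   1.3  32.6]
scene 95 [-50.  -21.8  23.2] [-13.4  11.4  32.1]
 plane [-0.083 -0.06  25.352] [25.1 28.9 31.2]
   -50 35 29.0 -5.8 9.6
   -40 30 29.0 -18.2 11.4
   -30 17 28.8 -20.9 -14.6
   -20 13 28.9 -21.8 -14.9
side 23 [-38.  -13.1  22.9] [-13.   19.8  29.2]
 plane [ 2.4000e-02 -3.0000e-03  2.8183e+01] [24.9 28.1 29. ]
   -40 10 27.9 -13.1 15.5
   -30 9 28.1 14.7 19.8
   -20 4 28.0 13.1 19.8
wrist 585 [-49.9 -10.3  24.2] [-33.   10.6  32.7]
 plane [-1.9700e-01  7.0000e-03  2.0919e+01] [25.9 29.4 31.6]
   -50 394 29.7 -10.3 10.6
   -40 191 28.9 -9.7 10.5
```

```bash
python3 - <<'E'
import pickle
from h import *
s,e,w,o=pickle.load(open("k.pkl","rb"));t=o["tcp_pos"];yaw=o["orientation"][2]
X=np.array([np.cos(yaw),np.sin(yaw),0]);Y=np.array([np.sin(yaw),-np.cos(yaw),0])
crop(w,190,210,130,140,5,"pics/l.png")
P=cloud(w);L=np.stack([(P-t)@X,(P-t)@Y,P[...,2]-t[2]-.0007],-1)*1000
m=(abs(L[...,1])<9.2)&(L[...,2]>43)&(L[...,2]<55)&(abs(L[...,0])<20);q=L[m];print("ears",len(q),q.min(0),q.max(0),np.percentile(q[:,2],[50,95]))
for sg in(-1,1):
    k=q[q[:,1]*sg>2];print(sg,len(k),k.min(0).round(1),k.max(0).round(1))
# ears front-edge/plane top only
k=q[q[:,2]>np.percentile(q[:,2],60)];print("top",k.min(0).round(1),k.max(0).round(1))
m=(abs(L[...,1])<9.2)&(L[...,2]>20)&(L[...,2]<45)&(abs(L[...,0])<30);q=L[m];print("low",len(q),q.min(0).round(1),q.max(0).round(1))
v,u=np.where((L[...,0]<-40)&(L[...,0]>-58)&(abs(L[...,1])<8)&(L[...,2]>20)&(L[...,2]<36));k=L[v,u];print("hinge blob",len(k),k.min(0),k.max(0),(u.min(),u.max(),v.min(),v.max()))
E
```

```text
ears 784 [-9.92128092 -9.19054574 43.059095  ] [11.98752374  9.1975267  54.92848493] [50.82976181 53.12433801]
-1 387 [-9.9 -9.2 43.1] [11.8 -3.8 54.9]
1 397 [-8.6  3.6 43.1] [12.   9.2 54.9]
top [-9.9 -8.9 51. ] [11.7  9.2 54.9]
low 584 [-9.3 -9.1 24. ] [11.8  9.2 44.9]
hinge blob 394 [-52.76660264  -7.99889245  24.85388726] [-40.07423713   7.82488748  32.70285478] (np.int64(239), np.int64(267), np.int64(307), np.int64(329))
```

View pics/l.png

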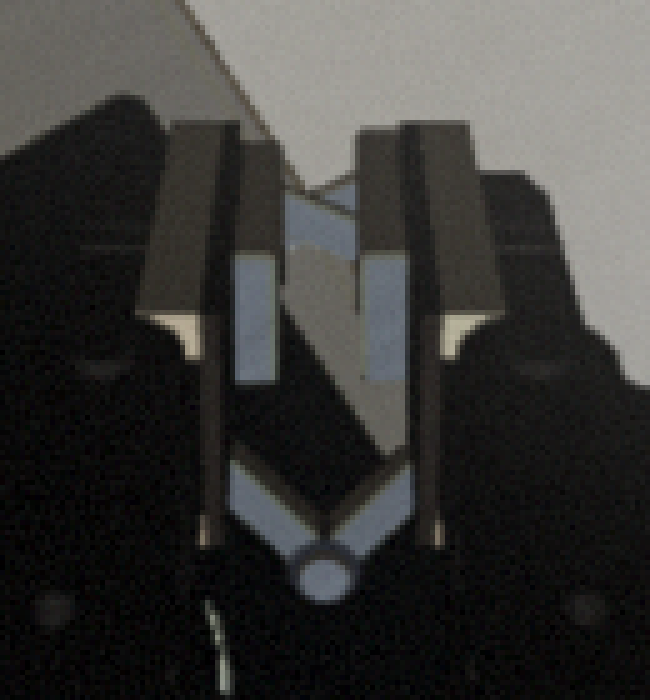

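```bash
python3 - <<'E'
import pickle
from h import *
s,e,w,o=pickle.load(open("k.pkl","rb"));t=o["tcp_pos"];yaw=o["orientation"][2]
X=np.array([np.cos(yaw),np.sin(yaw),0]);Y=np.array([np.sin(yaw),-np.cos(yaw),0])
loc=lambda p:(np.array([(p-t)@X,(p-t)@Y,p[2]-t[2]])*1000).round(1)
for u,v in((256,253.5),(256,383),(385,252),(385,382)):print(loc(onplane(w,190+u/5,210+v/5,t[2]+.0512)))
for v,z in((580,.0295),(580,.032)):print("hinge",loc(onplane(w,190+325/5,210+v/5,t[2]+z)), loc(dpt(w,190+325/5,210+v/5)))
# pad x-extent at pad top (bright end face) 
E
```

```text
[ 4.4 -5.4 51.2]
[-9.4 -5.6 51.2]
[ 4.6  6.4 51.2]
[-9.3  6.5 51.2]
hinge [-51.5   1.   29.5] [-49.1   1.   32.2]
hinge [-49.2   1.   32. ] [-49.1   1.   32.2]
```

```bash
python3 -m jog '[[0.6,1,0,0,0,0],[1.1,1.8,0,0,0,0],[1.1,1.8,0,0,0,0],[1.1,1.8,0,0,0,0],[1.1,1.8,0,0,0,0],[1.1,1.8,0,0,0,0],[1.1,1.8,0,0,0,0],[1.1,1.8,0,0,0,0],[1.1,1.8,0,0,0,0],[1.1,1.8,0,0,0,0]]';  python3 -m jog '[[1.1,1.8,0,0,0,0],[1.1,1.8,0,0,0,0],[0.6,1,0,0,0,0],[0.2,0.34,0,0,0,0],[0,0,0,0,0,0],[0,0,0,0,0,0],[0,0,0,0,0,0],[0,0,0,0,0,0]]';python3 tips.py m
```

```text
clock: 9.33
tcp_pos: [0.4532, 0.0655, 0.1138]
orientation: [-3.142, -0.001, 2.618]
force: [-0.4, 0.0, -0.5]
opening: 0.016
clock: 10.0
tcp_pos: [0.4527, 0.1208, 0.1141]
orientation: [-3.141, -0.0, 2.617]
force: [0.2, -0.4, -1.2]
opening: 0.0162
10.15 [0.4529 0.1209 0.1142] [3.1415e+00 1.0000e-04 2.6166e+00] [ 0.1  0.4 -1.1] 0.0158
```

View pics/m.png

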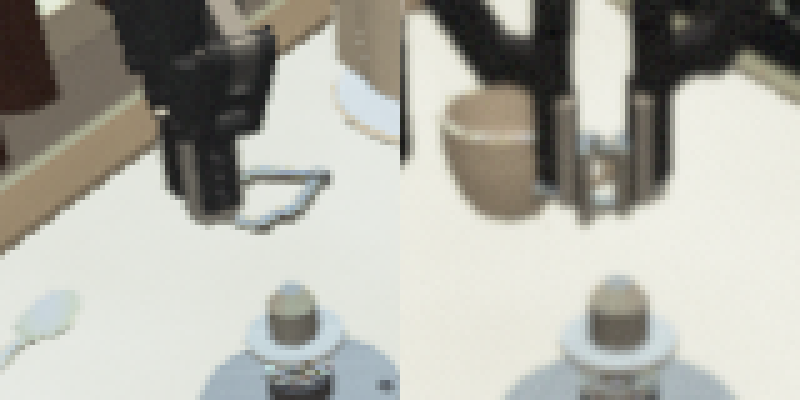

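```bash
python3 - <<'E'
import pickle
from h import *
s,e,w,o=pickle.load(open("m.pkl","rb"))
crop(w,180,200,150,150,5,"pics/m2.png")
E
```

```text
(no output)
```

View pics/m2.png

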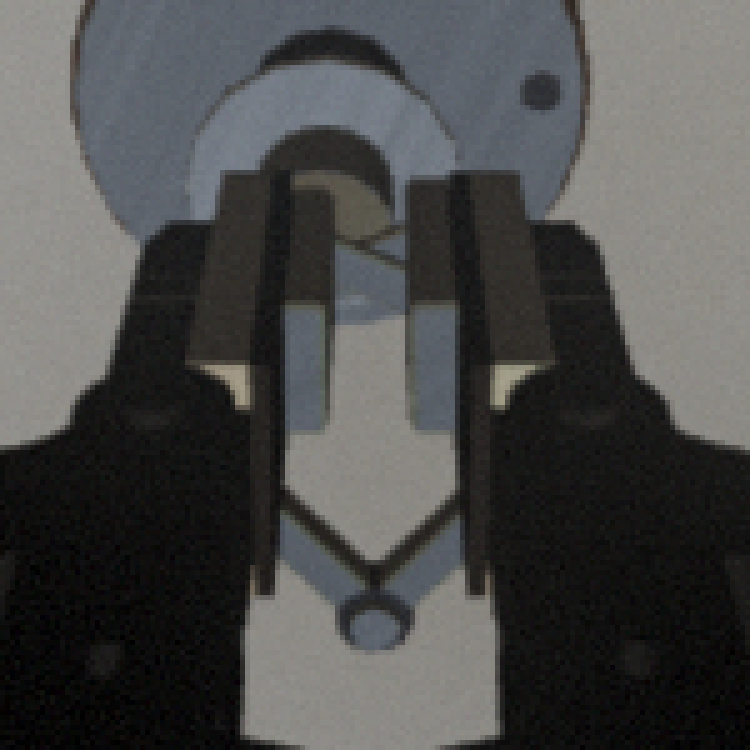

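The pictures show the ring held level at about 138 mm, above and slightly beside the spindle. The move overshot by 8 mm, so I'll correct it and check again from the fixed cameras.

```bash
python3 -m jog '[[-0.17,-0.38,0,0,0,0],[-0.17,-0.38,0.5,0,0,0],[0,0,0.5,0,0,0],[0,0,0,0,0,0],[0,0,0,0,0,0],[0,0,0,0,0,0],[0,0,0,0,0,0]]';python3 tips.py n; python3 - <<'E'
import pickle
from h import *
s,e,w,o=pickle.load(open("n.pkl","rb"));t=o["tcp_pos"];yaw=o["orientation"][2]
X=np.array([np.cos(yaw),np.sin(yaw),0]);Y=np.array([np.sin(yaw),-np.cos(yaw),0])
a=np.array([.4737,.1006,0]);print("axis in tool",(a-t)@X,(a-t)@Y)
for c,n in((s,"scene"),(e,"side"),(w,"wrist")):
    P=cloud(c).reshape(-1,3)
    for nm,lo,hi,rad in(("ringtop",.116,.136,.06),("washer",.073,.082,.03),("spin",.083,.105,.02),("top",.043,.05,.055)):
        m=(P[:,2]>lo)&(P[:,2]<hi)&(np.hypot(P[:,0]-.4737,P[:,1]-.1006)<rad);q=P[m]
        if len(q)>3:
            D=q-t;qx=D@X*1000;qy=D@Y*1000
            print(n,nm,len(q),"x",qx.min().round(1),qx.max().round(1),"y",qy.min().round(1),qy.max().round(1),"z",np.median(q[:,2]).round(4))
crop(w,180,200,150,150,4,"pics/n2.png");crop(w,180,200,150,150,5,"pics/n2.png")
E
```

```text
clock: 10.73
tcp_pos: [0.452, 0.1133, 0.1043]
orientation: [3.141, 0.0, 2.618]
force: [0.6, -0.6, -0.8]
opening: 0.0157
10.8833 [0.4521 0.1133 0.1043] [3.1413e+00 2.0000e-04 2.6180e+00] [-0.1  0.4 -0.1] 0.0158
axis in tool -0.02509465964630158 -0.00016850256785858663
scene ringtop 126 x -51.8 4.5 y -21.6 20.8 z 0.1316
scene washer 144 x -43.0 -3.4 y -21.6 17.3 z 0.076
scene spin 87 x -34.0 -13.5 y -12.9 8.7 z 0.0921
scene top 621 x -66.8 19.2 y -46.6 41.4 z 0.0446
side ringtop 71 x -52.5 6.9 y -20.4 21.1 z 0.133
side washer 188 x -39.4 -2.5 y -20.1 20.0 z 0.0775
side spin 128 x -27.2 -11.7 y -9.9 9.5 z 0.0929
side top 908 x -62.4 21.6 y -43.3 43.6 z 0.046
wrist ringtop 791 x -52.8 5.4 y -10.3 10.6 z 0.1345
wrist washer 877 x -45.9 -4.1 y -19.7 19.8 z 0.0782
wrist spin 314 x -35.2 -14.1 y -8.5 8.1 z 0.0937
wrist top 5314 x -68.5 20.0 y -44.2 44.4 z 0.0467
```

View pics/n.png

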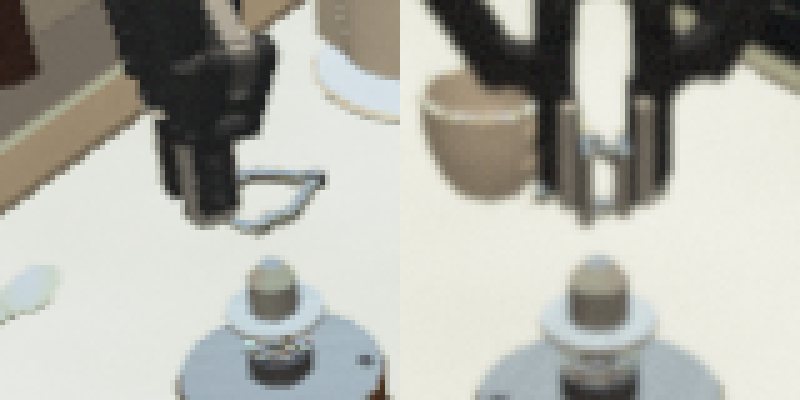

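View pics/n2.png

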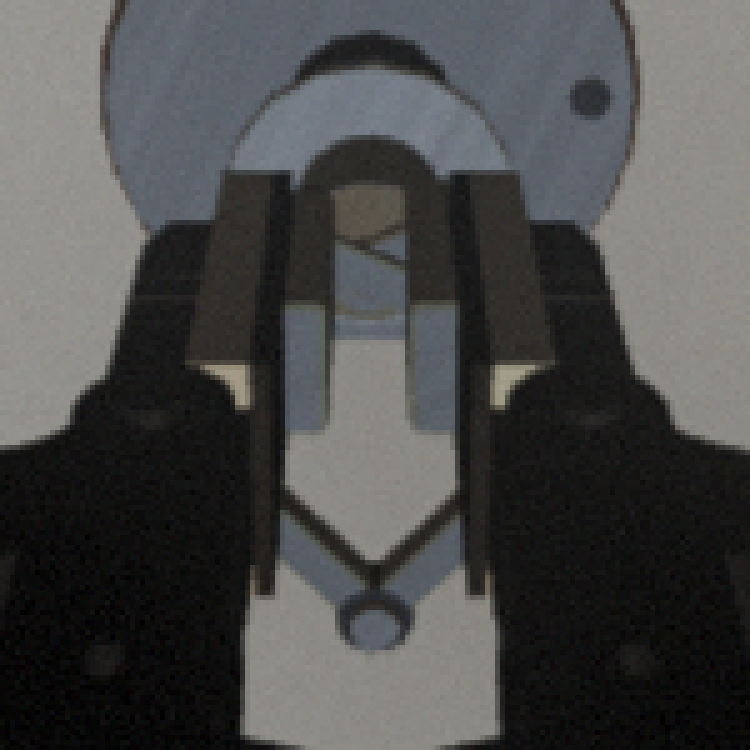

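Wrist fits: the mill axis is 25.0 mm ahead in the tool frame and within 0.1 mm laterally, and the ring needs 24.7 ahead and about 0.5 lateral. I'll trim by 0.5 mm and lower over the tip.

```bash
python3 -m jog '[[0,-0.05,0.4,0,0,0],[0,0,0.4,0,0,0],[0,0,0.4,0,0,0],[0,0,0.4,0,0,0],[0,0,0.4,0,0,0],[0,0,0.4,0,0,0],[0,0,0,0,0,0],[0,0,0,0,0,0]]'; python3 -m jog '[[0,0,0.3,0,0,0],[0,0,0.3,0,0,0],[0,0,0.3,0,0,0],[0,0,0.3,0,0,0],[0,0,0.3,0,0,0],[0,0,0,0,0,0],[0,0,0,0,0,0],[0,0,0,0,0,0]]';python3 tips.py p; python3 - <<'E'
import pickle
from h import *
s,e,w,o=pickle.load(open("p.pkl","rb"));
crop(w,180,200,150,150,5,"pics/p2.png")
E
```

```text
clock: 11.55
tcp_pos: [0.4514, 0.1127, 0.0798]
orientation: [-3.141, -0.001, 2.618]
force: [-0.1, -0.0, -1.3]
opening: 0.0158
clock: 12.22
tcp_pos: [0.4517, 0.1127, 0.0652]
orientation: [3.142, 0.0, 2.618]
force: [-0.7, -0.0, -1.4]
opening: 0.0161
12.3667 [0.4518 0.1128 0.0654] [3.1413e+00 2.0000e-04 2.6178e+00] [-0.6  0.6 -2.1] 0.0159
```

View pics/p.png

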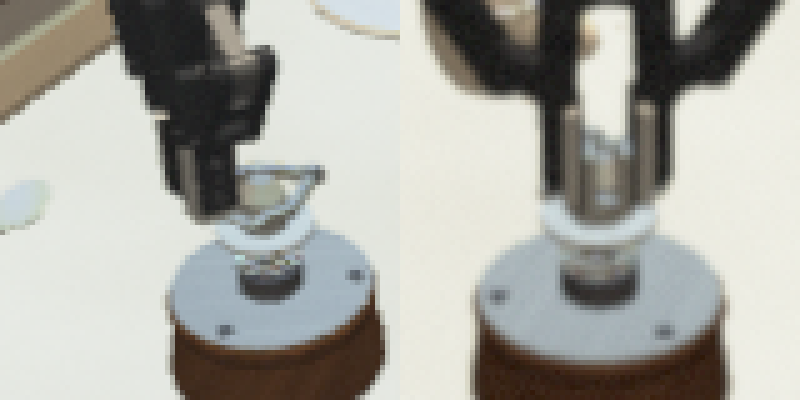

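View pics/p2.png

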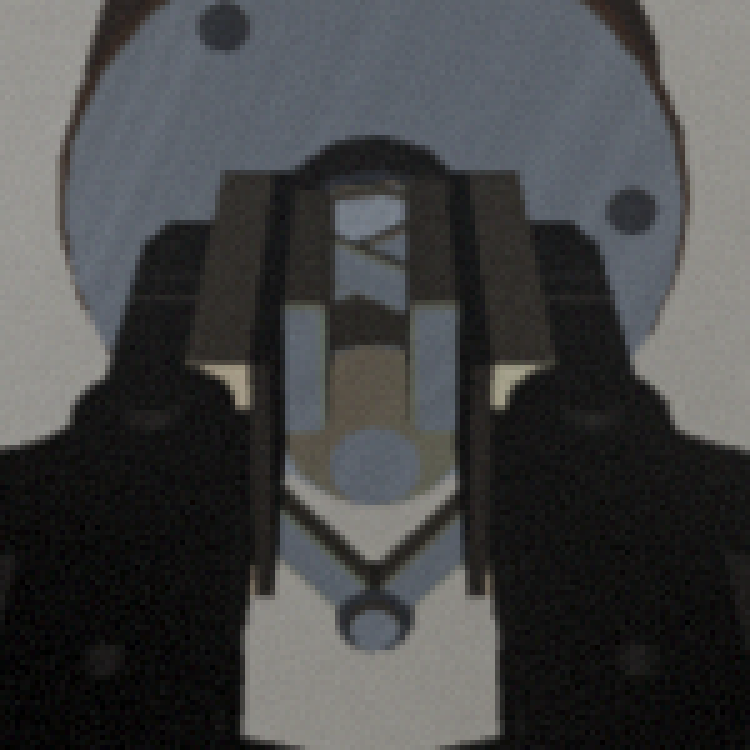

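The spindle is through the open ring: the tip at column 375 lines up with the hinge at column 375, and there is no contact. I'll approach the washer slowly.

```bash
python3 -m jog '[[0,0,0.2,0,0,0],[0,0,0.2,0,0,0],[0,0,0.2,0,0,0],[0,0,0.2,0,0,0],[0,0,0.1,0,0,0],[0,0,0,0,0,0],[0,0,0,0,0,0]]'; python3 -m jog '[[0,0,0.1,0,0,0],[0,0,0.1,0,0,0],[0,0,0.1,0,0,0],[0,0,0.1,0,0,0],[0,0,0,0,0,0]]';python3 -m jog '[[0,0,0.1,0,0,0],[0,0,0.1,0,0,0],[0,0,0,0,0,0]]';python3 tips.py q;python3 - <<'E'
from plant import r
for i in range(3):r.read_camera("side");print(r.observe()["force"].round(1))
E
```

```text
clock: 12.95
tcp_pos: [0.4515, 0.1128, 0.0561]
orientation: [-3.142, -0.0, 2.618]
force: [0.5, 0.4, -0.9]
opening: 0.0159
clock: 13.37
tcp_pos: [0.4518, 0.1128, 0.0523]
orientation: [3.141, 0.0, 2.618]
force: [-0.5, 0.2, 1.2]
opening: 0.0161
clock: 13.62
tcp_pos: [0.4518, 0.1128, 0.0502]
orientation: [3.141, 0.0, 2.618]
force: [-0.6, 0.1, 1.1]
opening: 0.016
13.7667 [0.4518 0.1128 0.0502] [3.1414e+00 1.0000e-04 2.6178e+00] [-0.   0.4  0.8] 0.0157
[-0.1  0.1  1.8]
[-0.6  0.6  2.4]
[-1.2 -0.3  1.7]
```

View pics/q.png

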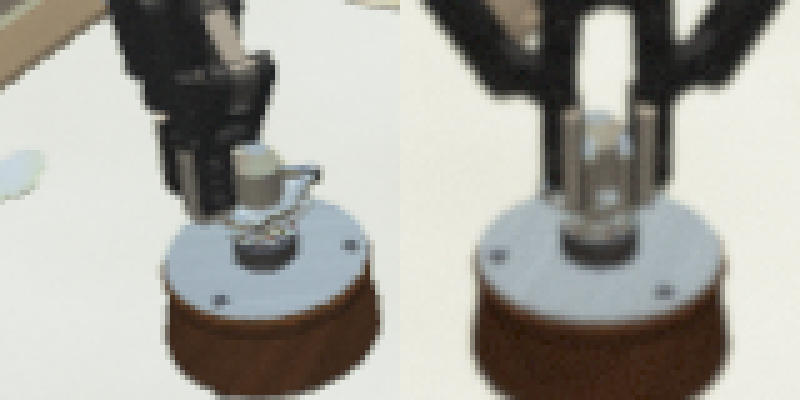

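Contact came at TCP z of about 0.053, as predicted: the force changed from -1 to about +1.5 N, which matches the 2.5 N preload. The stop should be near 0.0415, so I'll continue at 6–12 mm/s.

```bash
python3 -m jog '[[0,0,0.1,0,0,0],[0,0,0.1,0,0,0],[0,0,0.1,0,0,0],[0,0,0.1,0,0,0],[0,0,0.1,0,0,0],[0,0,0,0,0,0]]'; python3 -m jog '[[0,0,0.05,0,0,0],[0,0,0.05,0,0,0],[0,0,0.05,0,0,0],[0,0,0.05,0,0,0],[0,0,0,0,0,0]]';python3 -m jog '[[0,0,0.05,0,0,0],[0,0,0.05,0,0,0],[0,0,0,0,0,0]]';python3 tips.py t;python3 - <<'E'
from plant import r
import numpy as np
f=[];z=[]
for i in range(3):
    r.read_camera("side");o=r.observe();f.append(o["force"]);z.append(o["tcp_pos"][2])
print(np.mean(f,0).round(1),np.mean(z).round(5))
E
```

```text
clock: 14.42
tcp_pos: [0.4518, 0.1128, 0.0451]
orientation: [3.141, 0.0, 2.618]
force: [0.1, 0.7, 3.1]
opening: 0.016
clock: 14.83
tcp_pos: [0.4518, 0.1128, 0.0431]
orientation: [3.141, 0.0, 2.618]
force: [-0.7, -0.2, 3.2]
opening: 0.016
clock: 15.08
tcp_pos: [0.4517, 0.1128, 0.0421]
orientation: [3.141, 0.0, 2.618]
force: [-0.2, 1.0, 2.6]
opening: 0.0157
15.2333 [0.4518 0.1128 0.0422] [3.1414e+00 1.0000e-04 2.6178e+00] [-0.1  0.5  3.8] 0.0161
[-0.1  0.6  3.7] 0.04219
```

View pics/t.png

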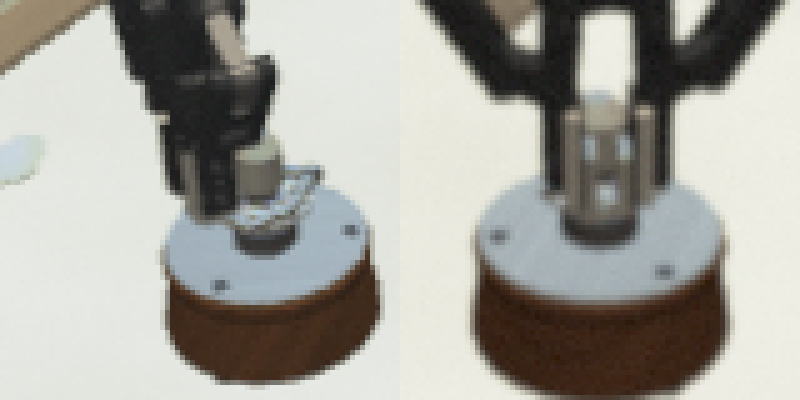

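```bash
python3 -m jog '[[0,0,0.05,0,0,0],[0,0,0,0,0,0],[0,0,0,0,0,0]]';python3 -m jog '[[0,0,0.05,0,0,0],[0,0,0,0,0,0],[0,0,0,0,0,0]]';python3 -m jog '[[0,0,0.03,0,0,0],[0,0,0,0,0,0],[0,0,0,0,0,0]]'
```

```text
clock: 15.63
tcp_pos: [0.4518, 0.1128, 0.0417]
orientation: [3.141, 0.0, 2.618]
force: [0.5, 0.6, 4.2]
opening: 0.0161
clock: 15.88
tcp_pos: [0.4518, 0.1128, 0.0412]
orientation: [3.141, 0.0, 2.618]
force: [0.3, 1.5, 3.7]
opening: 0.0159
clock: 16.13
tcp_pos: [0.4517, 0.1128, 0.041]
orientation: [3.141, 0.0, 2.618]
force: [-0.3, 0.3, 4.3]
opening: 0.0158
```

```bash
python3 -m jog '[[0,0,0.03,0,0,0],[0,0,0,0,0,0],[0,0,0,0,0,0]]';python3 -m jog '[[0,0,0.04,0,0,0],[0,0,0,0,0,0],[0,0,0,0,0,0]]';python3 -m jog '[[0,0,0.04,0,0,0],[0,0,0,0,0,0],[0,0,0,0,0,0]]'
```

```text
clock: 16.38
tcp_pos: [0.4518, 0.1128, 0.0409]
orientation: [3.141, 0.0, 2.618]
force: [-1.5, 1.8, 6.7]
opening: 0.016
clock: 16.63
tcp_pos: [0.4518, 0.1128, 0.0408]
orientation: [3.141, 0.0, 2.618]
force: [-1.8, 1.0, 10.6]
opening: 0.016
clock: 16.88
tcp_pos: [0.4518, 0.1129, 0.0408]
orientation: [3.141, 0.001, 2.618]
force: [-3.6, 1.0, 12.8]
opening: 0.0159
```

The stop is reached, with about 14 N on the washer. I'll ease off slightly and check the level and the ear contact before releasing.

```bash
python3 -m jog '[[0,0,-0.04,0,0,0],[0,0,-0.03,0,0,0],[0,0,0,0,0,0],[0,0,0,0,0,0]]';python3 tips.py u; python3 - <<'E'
import pickle
from h import *
s,e,w,o=pickle.load(open("u.pkl","rb"))
crop(w,180,200,150,150,5,"pics/u2.png")
E
```

```text
clock: 17.22
tcp_pos: [0.4518, 0.1128, 0.0409]
orientation: [3.141, 0.0, 2.618]
force: [-1.5, 0.7, 7.4]
opening: 0.0157
17.3667 [0.4518 0.1128 0.0409] [3.1413e+00 3.0000e-04 2.6179e+00] [-2.4  0.5  7.9] 0.0157
```

View pics/u.png

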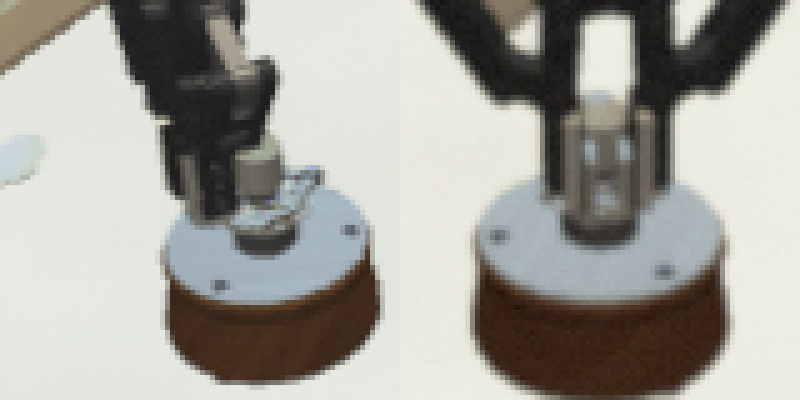

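View pics/u2.png

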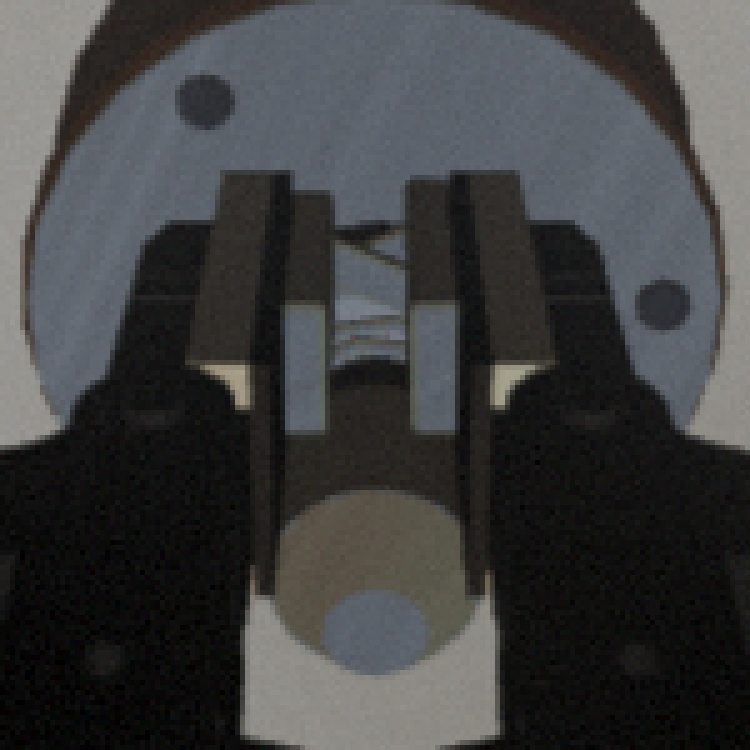

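```bash
python3 - <<'E'
import pickle
from h import *
for nm in("k","u"):
    s,e,w,o=pickle.load(open(nm+".pkl","rb"));t=o["tcp_pos"];yaw=o["orientation"][2]
    X=np.array([np.cos(yaw),np.sin(yaw),0]);Y=np.array([np.sin(yaw),-np.cos(yaw),0])
    for c,n,off in((s,"scene",-.0012),(e,"side",.001)):
        P=cloud(c);L=np.stack([(P-t)@X,(P-t)@Y,P[...,2]-t[2]-off],-1)*1000
        m=(L[...,0]<-13)&(L[...,0]>-56)&(np.hypot(L[...,0]+24.9,L[...,1])>13)&(abs(L[...,1])<25)&(L[...,2]<50)&(L[...,2]>15);q=L[m]
        for a,b in((-60,-48),(-48,-40),(-40,-30),(-30,-20),(-20,-13)):
            k=q[(q[:,0]>=a)&(q[:,0]<b)]
            if len(k):print(nm,n,a,len(k),np.percentile(k[:,2],[10,50,90]).round(1))
s,e,w,o=pickle.load(open("u.pkl","rb"));u,v=map(int,proj(s,[.47,.10,.07]));crop(s,u-25,v-25,50,50,12,"pics/u3.png")
E
```

```text
k scene -60 4 [27.2 29.1 30.9]
k scene -48 32 [26.1 29.1 31.3]
k scene -40 28 [26.2 29.  30. ]
k scene -30 17 [26.7 28.8 30.2]
k scene -20 13 [25.2 28.9 29.5]
k side -40 10 [25.  27.9 28.7]
k side -30 9 [25.  28.1 28.7]
k side -20 4 [27.7 28.  28.4]
u scene -60 6 [27.9 30.2 30.6]
u scene -48 21 [25.5 29.3 30. ]
u scene -40 25 [23.4 29.1 30.7]
u scene -30 24 [21.9 27.2 29.8]
u scene -20 18 [20.2 28.2 31. ]
u side -30 2 [22.7 24.7 26.7]
u side -20 3 [21.1 23.4 27.5]
```

View pics/u3.png

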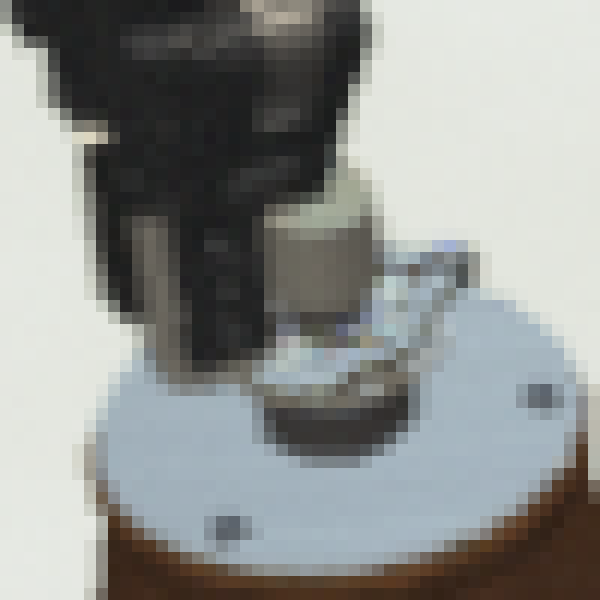

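The ring is level in the hand: the hinge end sits 29 mm above the TCP, the same as before contact. I'll release now.

```bash
python3 -m jog '[[0,0,0,0,0,0],[0,0,0,0,0,0],[0,0,0,0,0,0],[0,0,0,0,0,0],[0,0,0,0,0,0],[0,0,0,0,0,0],[0,0,0,0,0,0],[0,0,0,0,0,0]]' 0;python3 tips.py v; python3 - <<'E'
import pickle
from h import *
s,e,w,o=pickle.load(open("v.pkl","rb"))
crop(w,130,180,240,200,3,"pics/v2.png")
E
```

```text
clock: 18.03
tcp_pos: [0.4516, 0.1128, 0.0404]
orientation: [3.142, -0.0, 2.618]
force: [0.2, -0.1, 0.8]
opening: 0.0852
18.1833 [0.4517 0.1128 0.0405] [ 3.1415e+00 -1.0000e-04  2.6178e+00] [ 0.1  0.1 -0.4] 0.0854
```

View pics/v.png

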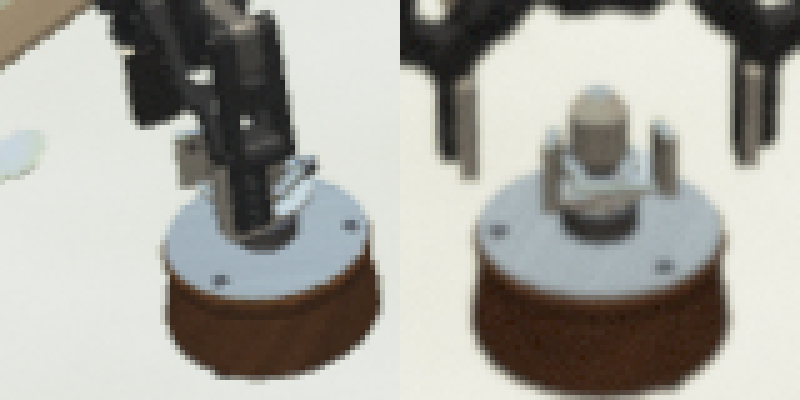

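View pics/v2.png

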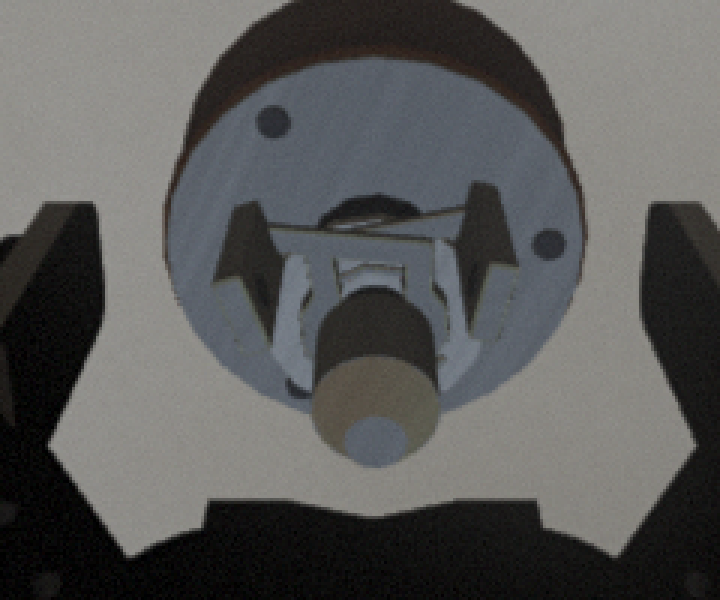

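The ring looks closed, with the ears spread again at about 49 mm. I'll go straight up and verify from all cameras.

```bash
python3 -m jog '[[0,0,-1,0,0,0],[0,0,-1.5,0,0,0],[0,0,-2,0,0,0],[0,0,-2,0,0,0],[0,0,-2,0,0,0],[0,0,-2,0,0,0],[0,0,-2,0,0,0],[0,0,-2,0,0,0],[-1,0,0,0,0,0],[-1,0,0,0,0,0]]'; python3 -m jog '[[-1,0,0,0,0,0],[0,0,0,0,0,0],[0,0,0,0,0,0],[0,0,0,0,0,0]]';python3 tips.py x; cat > chk.py <<'E'
import pickle
from h import *
s,e,w,o=pickle.load(open("x.pkl","rb"))
yaw=2.618;X=-np.array([np.cos(yaw),np.sin(yaw),0]);Y=np.array([np.sin(yaw),-np.cos(yaw),0]);a=np.array([.4737,.1006,0])
for c,n,off in((s,"scene",-.0012),(e,"side",.001),(w,"wrist",.0007)):
    P=cloud(c);L=np.stack([(P-a)@X,(P-a)@Y,P[...,2]-off],-1)*1000
    R=np.hypot(L[...,0],L[...,1])
    m=(L[...,2]>85)&(L[...,2]<105)&(R>13)&(R<36)
    for sg in(-1,1):
        k=L[m&(L[...,1]*sg>5)];print(n,"ear",sg,len(k),np.median(k,0).round(1) if len(k) else"",k.max(0).round(1) if len(k) else"",k.min(0).round(1) if len(k) else"")
    m=(L[...,2]>62)&(L[...,2]<84)&(R>12)&(R<36)
    for x0,x1 in((-30,-12),(-12,0),(0,12),(12,20),(20,30)):
        k=L[m&(L[...,0]>=x0)&(L[...,0]<x1)]
        if len(k):print(n,"flat x",x0,len(k),np.percentile(k[:,2],[10,50,90]).round(1),k[:,1].min().round(1),k[:,1].max().round(1))
i,j=map(int,proj(s,a+[0,0,.08]));i2,j2=map(int,proj(e,a+[0,0,.08]));i3,j3=map(int,proj(w,a+[0,0,.08]))
crop(s,i-30,j-30,60,60,6,"pics/x1.png");crop(e,i2-30,j2-30,60,60,6,"pics/x2.png");cv2.imwrite("pics/xx.png",np.hstack([cv2.imread("pics/x1.png"),cv2.imread("pics/x2.png")]))
crop(w,i3-60,max(j3-60,0),120,120,5,"pics/x3.png")
E
python3 chk.py
```

```text
clock: 19.02
tcp_pos: [0.4703, 0.1027, 0.1867]
orientation: [3.14, 0.003, 2.619]
force: [1.0, -0.3, -0.0]
opening: 0.0852
clock: 19.35
tcp_pos: [0.4768, 0.0976, 0.1843]
orientation: [-3.14, -0.002, 2.617]
force: [-0.2, 0.1, 0.6]
opening: 0.0854
19.5 [0.4771 0.0978 0.185 ] [-3.1411e+00 -1.1000e-03  2.6180e+00] [0.8 0.3 0.3] 0.0852
scene ear -1 34 [-21.1 -21.8  91.8] [ -9.  -10.   96.7] [-27.8 -25.4  85.4]
scene ear 1 37 [-24.4  15.6  91.6] [-17.6  19.   96.4] [-30.5  11.7  85.2]
scene flat x -30 86 [70.  75.2 82.5] -25.7 18.5
scene flat x -12 33 [68.1 69.6 73.5] -21.5 19.2
scene flat x 0 26 [67.2 69.1 72.9] -20.4 -5.5
scene flat x 12 26 [67.5 71.5 75. ] -14.4 5.4
scene flat x 20 8 [69.9 73.1 75.8] -2.1 3.0
side ear -1 39 [-23.2 -19.2  91.5] [-11.9  -5.2  95.3] [-27.9 -24.1  85. ]
side ear 1 32 [-27.8  18.   92.3] [-15.1  21.3  96.1] [-30.1  15.3  85.3]
side flat x -30 160 [67.5 72.7 80.3] -24.2 21.5
side flat x -12 32 [67.3 71.6 73.1] -16.7 13.4
side flat x 0 9 [66.9 67.5 68.9] -17.8 12.3
side flat x 12 3 [67.1 67.8 67.9] -14.7 11.9
wrist ear -1 119 [-20.7 -20.2  95.3] [-13.2 -16.1  97.4] [-26.8 -24.5  85.2]
wrist ear 1 115 [-23.1  17.5  95.2] [-15.1  21.   97.1] [-29.1  14.3  85.4]
wrist flat x -30 401 [69.1 73.1 75.7] -23.9 20.6
wrist flat x -12 252 [68.  69.1 73.8] -20.7 20.8
wrist flat x 0 185 [67.9 68.8 69.7] -19.9 20.7
wrist flat x 12 123 [68.  69.2 74.2] -16.1 15.2
wrist flat x 20 46 [73.3 74.5 75.9] -2.4 5.5
```

View pics/xx.png

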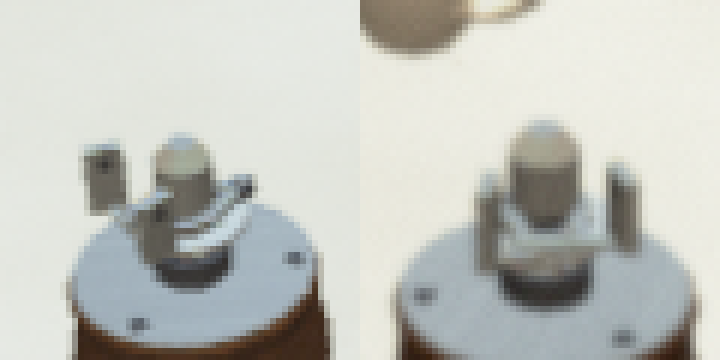

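View pics/x3.png

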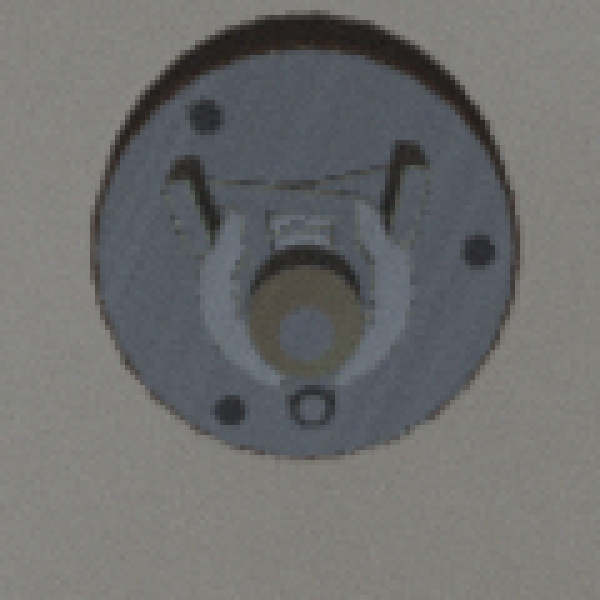

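The ring is in the groove holding the washer down: washer top at about 69 mm instead of 77.4, ear tops at about 97 mm. I'll measure the ear spacing and hinge more precisely to check closure and level.

```bash
cat > fine.py <<'E'
import pickle,sys
from h import *
from plant import r
ws=[r.read_camera("wrist") for _ in range(3)]
w=ws[-1]
yaw=2.618;X=-np.array([np.cos(yaw),np.sin(yaw),0]);Y=np.array([np.sin(yaw),-np.cos(yaw),0]);a=np.array([.4737,.1006,0])
Ls=[]
for c in ws:
    P=cloud(c);Ls.append(np.stack([(P-a)@X,(P-a)@Y,P[...,2]-.0007],-1)*1000)
L=np.median(Ls,0);R=np.hypot(L[...,0],L[...,1])
C=[]
for sg in(-1,1):
    k=L[(L[...,2]>93)&(L[...,2]<99)&(R>13)&(R<36)&(L[...,1]*sg>5)]
    rc=cv2.minAreaRect(k[:,:2].astype(np.float32));print("ear",sg,len(k),np.round(rc[0],1),np.round(rc[1],1),round(rc[2],1),"ztop",np.median(k[:,2]).round(2));C.append(np.array(rc[0]))
    A=np.c_[k[:,:2]-k[:,:2].mean(0),np.ones(len(k))];print("  slope",np.linalg.lstsq(A,k[:,2],rcond=None)[0].round(3))
print("spacing",np.linalg.norm(C[1]-C[0]),"mid",(C[0]+C[1])/2,"ring angle",np.arctan2((C[1]-C[0])[0],(C[1]-C[0])[1]))
k=L[(L[...,2]>72)&(L[...,2]<84)&(L[...,0]>12)&(L[...,0]<34)&(abs(L[...,1])<12)&(R>12)];print("hinge",len(k),k.min(0).round(1),k.max(0).round(1),np.median(k,0).round(1))
k=L[(R<25)&(R>13)&(L[...,2]<71)&(L[...,2]>62)];A=np.c_[k[:,:2],np.ones(len(k))];print("washer",len(k),np.linalg.lstsq(A,k[:,2],rcond=None)[0].round(3))
k=L[(R<8)&(L[...,2]>85)];print("spindle",((k.min(0)+k.max(0))/2).round(1))
k=L[(R<56)&(L[...,2]>43)&(L[...,2]<49)];print("top",((k.min(0)+k.max(0))/2).round(1),np.median(k[:,2]))
o=r.observe();print(o["clock"],o["force"].round(1))
E
python3 fine.py
```

```text
ear -1 95 [-19.6 -20.3] [13.7  5.1] 19.2 ztop 95.57
  slope [-2.0000e-03 -2.3000e-02  9.5549e+01]
ear 1 95 [-22.   17.7] [ 4.8 13.8] 78.3 ztop 95.4
  slope [2.4000e-02 3.9000e-02 9.5367e+01]
spacing 38.01023447434663 mid [-20.81225681  -1.31358147] ring angle -0.062160041790192494
hinge 86 [14.3 -4.1 72.6] [26.2  6.5 76.2] [20.2  1.2 74.2]
washer 516 [-1.4000e-02  0.0000e+00  6.8782e+01]
spindle [-1.000e-01  3.000e-01  1.993e+02]
top [-0.3  0.2 45.7] 45.946995203135124
19.65 [0.5 0.1 0.4]
```

```bash
python3 -m jog '[[0,0,1.2,0,0,0],[0,0,1.2,0,0,0],[0,0,1.2,0,0,0],[0,0,1.2,0,0,0],[0,0,0,0,0,0],[0,0,0,0,0,0],[0,0,0,0,0,0],[0,0,0,0,0,0]]'; python3 fine.py; python3 - <<'E'
from plant import r
from h import *
w=r.read_camera("wrist");u,v=map(int,proj(w,[.4737,.1006,.08]));print(u,v);crop(w,u-75,v-75,150,150,5,"pics/y.png")
E
```

```text
clock: 20.32
tcp_pos: [0.4783, 0.0978, 0.1385]
orientation: [3.141, 0.001, 2.618]
force: [-0.7, 0.8, 0.2]
opening: 0.0854
ear -1 137 [-19.7 -20.1] [13.5  5.1] 19.1 ztop 95.59
  slope [ 4.7000e-02 -7.7000e-02  9.5487e+01]
ear 1 137 [-21.9  17.7] [ 4.8 14.2] 77.2 ztop 95.46
  slope [3.4000e-02 1.2800e-01 9.5416e+01]
spacing 37.87970341420989 mid [-20.83556843  -1.21649361] ring angle -0.057708272365350755
hinge 97 [16.3 -3.7 72.9] [25.8  6.2 76. ] [20.8  1.2 74.4]
washer 667 [-1.8000e-02 -0.0000e+00  6.8785e+01]
spindle [  0.  -0. 176.]
top [-0.7  0.2 45.7] 45.96341799491299
20.4667 [-0.3  0.7 -0.1]
253 186
```

View pics/y.png

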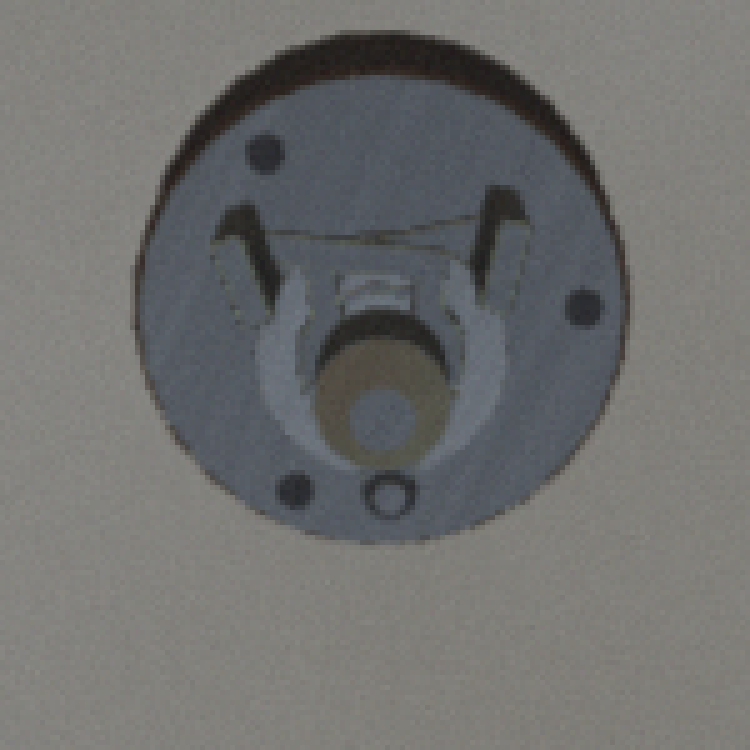

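Two wrist views 0.8 s apart agree:
- **Opening:** ear spacing 37.9–38.0 mm, so about 0.09 rad open.
- **Level:** the ears are at equal height within 0.2 mm.
- **Centre:** about 2 mm from the axis.
- **Height:** 68.8 mm and steady.

All are inside the limits and the hand is clear, so I'll hand it in.

```bash
python3 - <<'E'
from plant import r
from h import *
import pickle
d=pickle.load(open("a.pkl","rb"))
s=r.read_camera("side");a=d["side"]["img"].astype(int);b=s["img"].astype(int);D=abs(a-b).max(2)
for n,(u,v) in dict(cup=(253,190),spoon=(192,300),can=(207,190)).items():print(n,np.median(D[v-12:v+12,u-12:u+12]))
print(r.sign_off())
E
```

```text
cup 2.0
spoon 1.0
can 2.0
the job is handed in; nothing more can be done
None
```

The ring is back in the mill's groove and holding the washer down, and I handed the job in at about 20.5 s. I pinched it open by the ears, lowered it over the spindle, pressed the washer to its stop and let go. The wrist force peaked at about 14 N on the washer in the readings taken after each step (limit 25 N).

**Last checks, from two wrist views 0.8 s apart:**

| Check | Measured | Limit |
|---|---|---|
| Ring opening | about 0.09 rad | 0.13 rad |
| Distance from spindle axis | about 2 mm | 5 mm |
| Tilt | about 0.02 rad | 0.12 rad |
| Underside height | about 68.8 mm, not moving | 58 to 88 mm |

- **Washer:** its top is at 68.8 mm, compared with 77.4 mm when free.
- **Other objects:** the side camera shows the cup, spoon and canister unchanged, and the robot is touching nothing.

**What disagreed with the text:**
- **Finger tips:** they stood about 30 mm higher than the reported TCP implies, so I set heights from the camera images.
- **Fit in the groove:** the ring sits about 2 mm towards the ears, so it is open about 0.09 rad rather than the 0.04 expected. It was lifted about 3.5 mm rather than the full 5 mm. Both are within the limits, so I did not risk nudging it.

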